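# Hook the shelf bracket into the slotted upright and snap it down

### The job

Take the steel bracket out of its wooden rest, hook its two lugs into the two slots of the upright and press it down until it bottoms and the spring catch has snapped back over it. Find the slots by feel and do not force it: keep the push gentle, under about 30 N. Leave the other things on the bench where they are.

Things in the scene. Friction and masses are not known exactly. Their poses are not given: they have to be found in the camera images.
- bracket: Loose steel shelf bracket, 0.25-0.5 kg, 14 mm thick in y, standing in a fixed wooden rest. Origin: foot of its flat back face; z up, x out of the back face (where the lugs point). In mm: bar x -24 to 0, z 0 to 100; arm x -95 to 0, z 80 to 100, end lip at x -95 to -89 up to z 110; thin brace below the arm. Rest cheeks reach 30 above its foot: lift it 50 straight up.
- grip (a point): Point on the arm's flat top, 45 mm in front of the bracket's back face: a good place to grasp from above across the 14 mm thickness (arm 20 mm high, free on both sides).
- press (a point): Point on the bracket's flat top over its bar, 14 mm in front of the back face, 100 mm above the bracket's origin: the place to push down, e.g. with closed fingertips. Keep off the outer arm: pushing there levers and can jam it.
- upper_lug (a point): Top edge of the upper lug at the back face. Lug is 6 mm thick in y; measured from here: neck x 0 to 7, z -9 to 0 mm; behind it a lip x 7 to 12.5, z -29 to 0, hanging 20 mm below the neck; then a tail x 12.5 to 23, z -10 to 0.
- lower_lug (a point): Top edge of the lower lug at the back face, 58 mm below the upper one. Same neck and lip as the upper lug, no tail.
- upright: Fixed upright: aluminium channel, open at the rear, 44 mm wide, 36 deep, top about 180 mm above the bench, on a steel foot plate 8 mm thick. Origin on the bench under the middle of the channel's front face; that face (plane x = 0) looks to -x, z up. The bracket comes from -x, its axes parallel to these. The channel is clamped by hand 0 to 7 mm above or below nominal; no pose tells this.
- upper_slot (a point): NOMINAL middle of the lower edge of the upper slot, in the front face, 133 mm above the bench (true height up to 7 mm off). Slot 10 mm wide (y), 31.5 mm high above this edge; front wall 4 mm thick. Locked, the upper lug's neck stands on this edge.
- lower_slot (a point): NOMINAL middle of the lower edge of the lower slot, 58 mm below the upper one, same size, same unknown offset.
- home (a point): NOMINAL place of the bracket's origin when locked (z 50 mm, true one up to 7 mm off; a hard stop). The lugs pass the slots until back and front faces meet only with the origin 20 to 22.5 mm above true home; too high: stopped with 23 mm to go (tail on the wall); too low: with 12 mm to go (lips). 17 mm above true home the tail meets the catch; let go there, the bracket hangs on it.
- catch (a joint): Sprung steel cross bar, 6 mm thick, in the channel behind the upper slot. 0 = fully out; grows (m) as it is pushed back and down at 45 degrees, at most 0.013. On the way down the tail pushes it 0.003 to 0.011 back, taking 4 to 18 N of push; some 1 to 2 mm before home it snaps out to 0 over the tail and locks it.
- screwdriver: Bystander: screwdriver with a red handle, 170 mm long, lying on the bench; origin under its middle.
- transmitter: Bystander: round metal instrument housing, 52 mm wide, 75 mm tall, with a side stub; origin at the centre of its underside.
- relay: Bystander: grey box 50 x 35 x 60 mm standing on the bench; origin at the centre of its underside.
There are look-alikes about, which are no part of the job. Of the things that look like the bracket, the middle-sized one is meant.

How it is judged:
On the way, in this order (a step that is already met when the one before it is completed fails the run):
1. both lugs are through the slots, the bracket still above the catch (x of bracket in the frame of upright above -0.004 m and horizontal distance between bracket and upright below 0.006 m and z of bracket in the frame of upright above 0.06 m and value of joint catch below 0.002 m), for 0.1 s.
2. the bracket has pushed the spring catch back (value of joint catch above 0.002 m and horizontal distance between bracket and upright below 0.006 m).
At the end, for the whole second after the job is handed in: The bracket hangs locked in the upright at rest: its origin within 5 mm (horizontally) of the upright's front-face origin line and 40 to 58.3 mm above the upright's origin, upright within 0.12 rad, pointing along the upright's x within 0.2 rad, and the catch is out (below 1.5 mm) (horizontal distance between bracket and upright below 0.005 m and z of bracket in the frame of upright between 0.04 and 0.0583 m and angle between bracket's own z axis and vertical below 0.12 rad and angle between the x axis of bracket and the x axis of upright, either way round below 0.2 rad and value of joint catch below 0.0015 m and linear speed of bracket below 0.02 m/s); the robot touches nothing.
It fails at once if the bracket is forced: it presses on the upright with more than 40 N (contact force between bracket and upright above 40 N).
It fails at once if the gripper or arm presses on the upright with more than 40 N (contact force between the arm and upright above 40 N).
It fails at once if a bystander is disturbed (moved more than 30 mm) (distance of any of screwdriver, transmitter, relay from where it was at the start of the episode above 0.03 m).
It also fails if it takes over 64 s, if anything falls off the work surface, if the arm or the gripper's body presses on something with over 40 N, if the wrist force passes 120 N, or if a joint passes its speed limit or range.

### The arm

A 7-joint arm with a two-finger parallel gripper is mounted at the origin on the work surface. World frame = base frame: x ahead of the robot, y to its left, z up, the work surface at z = 0. Lengths are in m, angles in rad, forces in N, time in s.
With the tool pointing down it reaches from about 0.425 to 0.8 m from the base axis. Payload 8.3 kg.
Tool frame: the origin (TCP) lies midway between the tips of the shut fingers; the grasp point (between the pads) lies 19 mm behind it; z points along the fingers, y is the direction in which the jaws open and shut (so a half turn about z gives the same grasp; the last joint's range is limited). The gripper opens to 85 mm and grips with 20 to 120 N. Pads are 22 mm wide; open, the fingers measure 114 mm over their backs; the gripper's body (76 mm by 85 mm) begins 54 mm behind the grasp point. The pads swing forward as they close: fully open they stand 13 mm farther back than shut.
Start: joints at [-1.23, 0.383, 0.016, 1.37, -0.006, 1.388, -0.046], TCP at [0.246, 0.575, 0.201] pointing down, gripper open.
Joint ranges: [-2.95, 2.95], [-0.25, 2.06], [-1.52, 1.56], [0.18, 2.33], [-1.44, 4.58], [0.02, 2.06], [-3.01, 3.01]. Speed limits (rad/s): [2.39, 2.39, 3.01, 3.01, 3.14, 3.14, 3.14].

### API

Orientations are given as a unit quaternion [w, x, y, z].
In Python, from bench import observe, grab_frame, hand_in gives the robot as it stands.
- The arm moves only by the tool step_arm, never from a script. Its argument "steps" is a list of rows, each an object with "travel": the shift along the world's x, y, z in m, a list of three; "roll": the turn about the world's z in degrees; "grip": the gripper's target within -1 to 1 (fully open at 1, half-way at 0, shut at -1). A call has 1 to 5 rows; each row is the pose to reach, as a shift and turn from the pose measured when the call began; what a row does not reach only later rows make up. A row lasts 1/12 s, in which the tool goes at most 41.7 mm and 7.16 degrees, less where a joint would pass 70% of its speed; a pose out of reach is approached as far as the arm can. A call with a gripper value outside its range is refused whole. The fingers move at their own pace and stop on an object; "force" is the grip in N (left out, the last holds). Time passes only in rows, so rows that repeat a pose let the fingers close. It gives the time, the measured TCP pose, the force and the opening at its end, in the units of the state.
- observe(): the state, without advancing time (a new reading comes with each control period).
- grab_frame(name): name is "scene" or "top" or "wrist"; returns a dict with "img" (480x640x3 uint8, red, green, blue), "fx", "fy", "cx", "cy" (pixels), "rvec" (rotation vector, rad) and "tvec" (3), from world to camera coordinates, as OpenCV has them; the wrist camera has in their place "tool_from_camera" (4x4, takes a point from camera to tool coordinates, whose origin is the TCP and whose axes are the flange's). Camera axes: x right, y down, z forward; pixel columns grow to the right and rows downward; lengths in m; the calibration is good to about 2 mm. A picture is of the moment at which its call begins: read the wrist's pose just before it. There is no depth.
- hand_in(): hands the job in, once; it reports no verdict.
The state is a dict: "time_s": time; "joints": joint angles; "qvel": joint speeds; "tau": joint torques, N m; "tcp_pos": TCP position; "ee_rot": TCP orientation; "contact_force": force on the tool from outside, world axes, zero at the start; "ft_torque": the same for the moment, N m; "opening": opening from 0.0 (shut) to 1.0 (fully open).
Only numpy, scipy, OpenCV 4.12 (cv2) and the standard library are available. Lean on these libraries where they do the work, as an engineer would, in place of code of your own. Each camera call takes 0.05 s, during which the arm holds its last target.

## Working session

There is one attempt and no reset: what is moved stays moved. The work goes in short steps, Python scripts to look and compute and a tool call to move; the robot and the scene stay as the last step left them, time stands still between calls to the robot, and variables do not carry over. Pictures are saved under pics/ and viewed, and the job is handed in when it is done.

Besides the shell and the picture viewer there is one more tool, called after "Request:" by a JSON object that holds its "api" and its "payload", one argument or row to a line. step_arm: Moves the arm, as the interface text tells. Its arguments: {"type":"object","properties":{"steps":{"type":"array","items":{"type":"object","properties":{"travel":{"type":"array","items":{"type":"number"}},"roll":{"type":"number"},"grip":{"type":"number"}}}},"force":{"type":"number"}},"required":["steps"]}

```bash
mkdir -p pics; ls
cat > h.py <<'E'
import numpy as np,cv2
from bench import observe,grab_frame,hand_in
def ray(f,u,v):
    R=cv2.Rodrigues(np.array(f["rvec"],float))[0];t=np.array(f["tvec"],float).ravel()
    d=R.T@np.array([(u-f["cx"])/f["fx"],(v-f["cy"])/f["fy"],1]);o=-R.T@t
    return o,d/np.linalg.norm(d)
def onz(f,u,v,z):
    o,d=ray(f,u,v);return o+d*(z-o[2])/d[2]
def tri(f1,p1,f2,p2):
    A=[];b=[]
    for f,p in((f1,p1),(f2,p2)):
        o,d=ray(f,*p);M=np.eye(3)-np.outer(d,d);A.append(M);b.append(M@o)
    x=np.linalg.lstsq(np.vstack(A),np.hstack(b),rcond=None)[0]
    return x
def save(f,n):cv2.imwrite("pics/"+n,cv2.cvtColor(f["img"],cv2.COLOR_RGB2BGR))
E
python3 - <<'E'
from h import *
import pickle
s=observe();print(s)
F={}
for n in("scene","top","wrist"):
    F[n]=grab_frame(n);save(F[n],n+"0.png")
    print(n,{k:v for k,v in F[n].items() if k!="img"})
pickle.dump(F,open("f0.pkl","wb"))
for n in("scene","top"):
    print(ray(F[n],320,240))
E
```

```text
pics
{'time_s': 0.0, 'joints': array([-1.22990296,  0.38423633,  0.01638122,  1.37120331, -0.00628862,
        1.38817381, -0.04650779]), 'qvel': array([-1.31663044e-04,  3.78471224e-05, -3.86655117e-04, -1.29773629e-03,
        3.32460953e-04, -1.43086232e-03,  1.16792155e-03]), 'tau': array([-1.47644256e-03, -6.27593350e+01,  8.43496397e-01, -3.71821547e+01,
        1.66204391e-02,  1.41900487e-02,  3.24305609e-05]), 'tcp_pos': array([0.24531945, 0.5742173 , 0.19985785]), 'ee_rot': array([-1.72967486e-04,  2.00502763e-01,  9.79692641e-01, -9.70248686e-04]), 'contact_force': array([-0.07404328, -0.47032876,  0.12523007]), 'ft_torque': array([-0.04858243, -0.02378169, -0.0200077 ]), 'opening': 1.002296690167287}
scene {'fx': 527.4459709475195, 'fy': 527.4459709475195, 'cx': 309.98411332423314, 'cy': 235.4355675992058, 'rvec': array([ 1.01908804,  2.42629715, -1.03288236]), 'tvec': array([ 0.40392569, -0.17317066,  1.57681916])}
top {'fx': 435.829501244295, 'fy': 435.829501244295, 'cx': 312.46634395916556, 'cy': 245.9894641460256, 'rvec': array([ 2.19197348, -2.17198339,  0.0808931 ]), 'tvec': array([-0.02032619,  0.55330699,  1.12824613])}
wrist {'fx': 383.82091529569067, 'fy': 383.82091529569067, 'cx': 320.0609755429002, 'cy': 237.90085035103544, 'tool_from_camera': array([[ 3.27607557e-04, -9.60874715e-01, -2.76983167e-01,
         7.04162567e-02],
       [ 9.99999660e-01,  5.24328720e-04, -6.36164159e-04,
         3.61883785e-04],
       [ 7.56504284e-04, -2.76982865e-01,  9.60874560e-01,
        -1.72934277e-01],
       [ 0.00000000e+00,  0.00000000e+00,  0.00000000e+00,
         1.00000000e+00]])}
(array([1.19047058, 0.58347963, 0.96012189]), array([-0.53133493, -0.48230274, -0.6964677 ]))
(array([ 0.46651064, -0.01753738,  1.16685962]), array([ 0.08950944, -0.0151716 , -0.99587041]))
```

View pics/scene0.png

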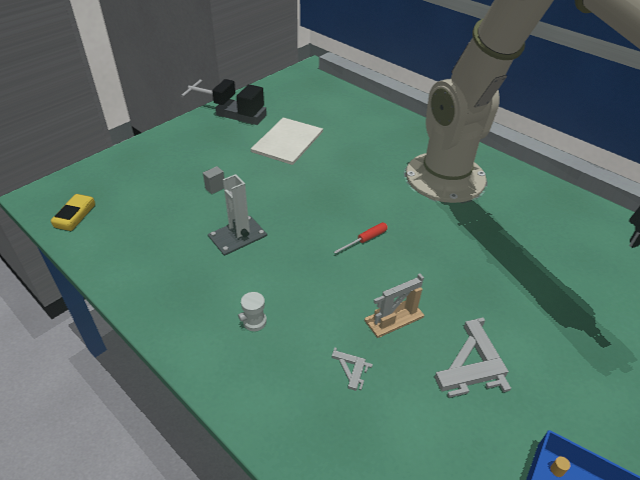

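View pics/top0.png

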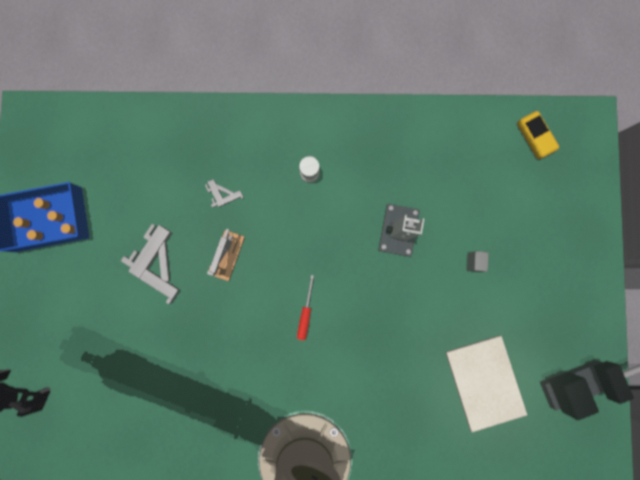

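View pics/wrist0.png

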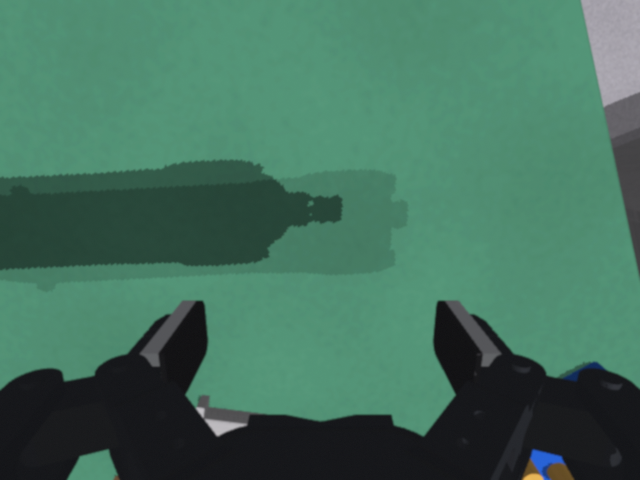

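The bracket stands in its rest at about (395,300) in the scene view and (222,253) in the top view. The upright is at (238,215) and (405,228). I'll zoom in on both.

Run:
```python
from h import *
import pickle
F=pickle.load(open("f0.pkl","rb"))
def crop(n,x0,y0,w,h,k,o):
    im=F[n]["img"][y0:y0+h,x0:x0+w];cv2.imwrite("pics/"+o,cv2.cvtColor(cv2.resize(im,None,fx=k,fy=k,interpolation=cv2.INTER_CUBIC),cv2.COLOR_RGB2BGR))
a=np.zeros
crop("scene",355,265,80,75,8,"a.png");crop("scene",200,165,75,90,6,"b.png")
crop("top",195,220,60,70,8,"c.png");crop("top",370,195,65,70,8,"d.png")
```

```text
(no output)
```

View pics/a.png

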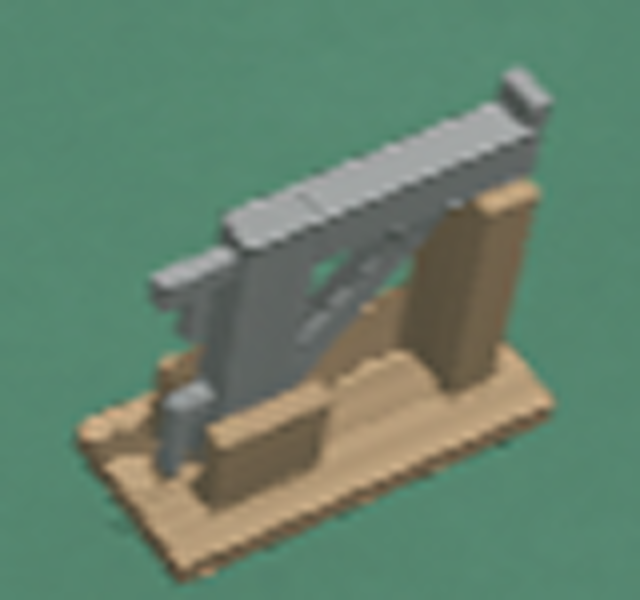

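View pics/b.png

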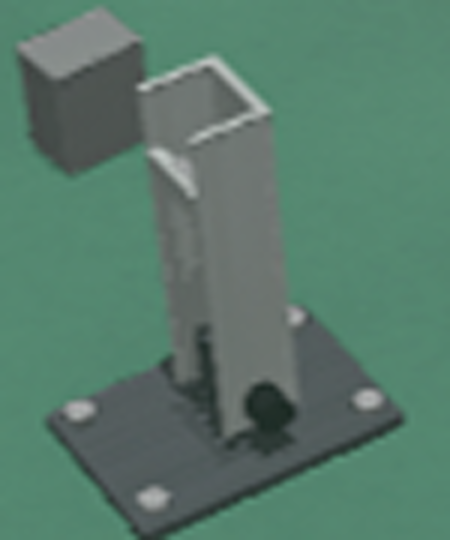

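View pics/c.png

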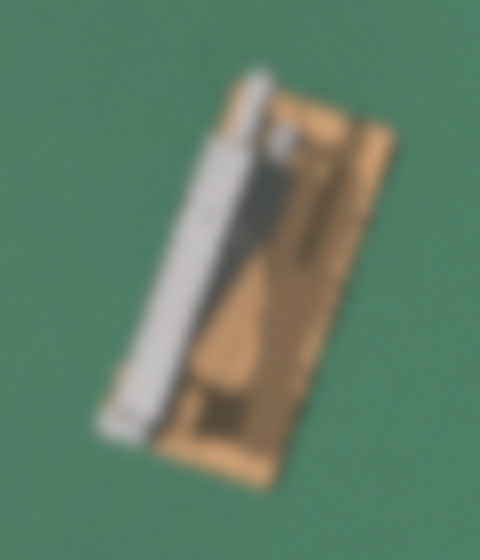

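View pics/d.png

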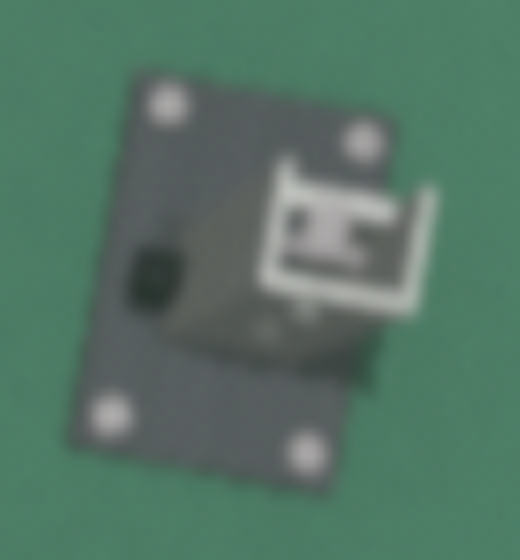

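Run:
```python
from h import *
import pickle
F=pickle.load(open("f0.pkl","rb"));S=F["scene"];T=F["top"]
a=lambda x,y:(355+(x+.5)/8-.5,265+(y+.5)/8-.5)
b=lambda x,y:(200+(x+.5)/6-.5,165+(y+.5)/6-.5)
c=lambda x,y:(195+(x+.5)/8-.5,220+(y+.5)/8-.5)
d=lambda x,y:(370+(x+.5)/8-.5,195+(y+.5)/8-.5)
for n,p,q in(("brback",a(238,228),c(232,140)),("brlip",a(526,87),c(120,428)),("tail",a(158,285),c(260,72)),
 ("upL",b(272,112),d(262,288)),("upR",b(212,58),d(415,312))):
    x=tri(S,p,T,q);print(n,x.round(4))
    for f,r in((S,p),(T,q)):
        pr=cv2.projectPoints(x.reshape(1,3),f["rvec"],f["tvec"],np.array([[f["fx"],0,f["cx"]],[0,f["fy"],f["cy"]],[0,0,1]]),None)[0].ravel();print("  ",(pr-r).round(2))
for n,p in(("TL",(168,105)),("TR",(364,142)),("BL",(112,416)),("BR",(308,455))): print(n,onz(T,*d(*p),0.01).round(4))
for n,p in(("TL",(78,411)),("x",(153,497)),("y",(369,399)),("z",(296,316))): print(n,onz(S,*b(*p),0.01).round(4))
for n,p in(("UL",(262,288)),("UR",(415,312)),("fl",(288,160)),("fr",(432,190))): print(n,onz(T,*d(*p),.18).round(4))
```

```text
brback [0.5658 0.2013 0.1131]
   [-0.37 -0.01]
   [-0.26  0.19]
brlip [0.4787 0.2302 0.1217]
   [ 0.09 -0.  ]
   [ 0.07 -0.05]
tail [0.5881 0.1947 0.1035]
   [-0.05 -0.  ]
   [-0.03  0.02]
upL [ 0.5786 -0.2201  0.1778]
   [-0.07 -0.01]
   [-0.05  0.05]
upR [ 0.5724 -0.264   0.1778]
   [0.1  0.02]
   [ 0.08 -0.07]
TL [ 0.6591 -0.2235  0.01  ]
TR [ 0.6472 -0.289   0.01  ]
BL [ 0.5545 -0.2044  0.01  ]
BR [ 0.5421 -0.2695  0.01  ]
TL [ 0.6445 -0.2919  0.01  ]
x [ 0.6552 -0.2274  0.01  ]
y [ 0.5502 -0.2077  0.01  ]
z [ 0.5368 -0.2717  0.01  ]
UL [ 0.5785 -0.2198  0.18  ]
UR [ 0.572  -0.2632  0.18  ]
fl [ 0.6153 -0.2274  0.18  ]
fr [ 0.607  -0.2684  0.18  ]
```

Request:
{"api": "step_arm", "payload": {
  "steps": [
    {"travel":[0.024,-0.032,0],"roll":2,"grip":1},
    {"travel":[0.048,-0.064,0],"roll":4,"grip":1},
    {"travel":[0.072,-0.096,0],"roll":5,"grip":1},
    {"travel":[0.096,-0.128,0],"roll":5,"grip":1},
    {"travel":[0.12,-0.16,0],"roll":5,"grip":1}
  ]
}}

```text
time_s: 0.57
tcp_pos: [0.3661, 0.4125, 0.1999]
ee_rot: [-0.0, 0.157, 0.988, -0.001]
contact_force: [0.7, 0.9, 0.4]
opening: 1.005
```

Request:
{"api": "step_arm", "payload": {
  "steps": [
    {"travel":[0.025,-0.032,0],"roll":0,"grip":1},
    {"travel":[0.05,-0.064,0],"roll":0,"grip":1},
    {"travel":[0.075,-0.096,0],"roll":0,"grip":1},
    {"travel":[0.1,-0.128,0],"roll":0,"grip":1},
    {"travel":[0.125,-0.16,0],"roll":0,"grip":1}
  ]
}}

```text
time_s: 0.98
tcp_pos: [0.4918, 0.2506, 0.1998]
ee_rot: [-0.0, 0.157, 0.988, -0.001]
contact_force: [1.5, 1.2, -0.2]
opening: 1.001
```

Request:
{"api": "step_arm", "payload": {
  "steps": [
    {"travel":[0.016,-0.018,0],"roll":0,"grip":1},
    {"travel":[0.031,-0.036,0],"roll":0,"grip":1},
    {"travel":[0.031,-0.036,0],"roll":0,"grip":1}
  ]
}}

```text
time_s: 1.23
tcp_pos: [0.5259, 0.2084, 0.1996]
ee_rot: [0.0, 0.162, 0.987, -0.002]
contact_force: [0.0, -0.0, 0.6]
opening: 1.003
```

```bash
cat >> h.py <<'E'
from scipy.spatial.transform import Rotation as Ro
def wray(f,s,u,v):
    q=s["ee_rot"];R=Ro.from_quat([q[1],q[2],q[3],q[0]]).as_matrix();M=np.array(f["tool_from_camera"])
    d=R@M[:3,:3]@np.array([(u-f["cx"])/f["fx"],(v-f["cy"])/f["fy"],1]);return s["tcp_pos"]+R@M[:3,3],d
def wz(f,s,u,v,z):
    o,d=wray(f,s,u,v);return o+d*(z-o[2])/d[2]
E
python3 - <<'E'
from h import *
import pickle
s=observe();f=grab_frame("wrist");save(f,"w1.png");pickle.dump((s,f),open("w1.pkl","wb"));print(s["tcp_pos"],s["ee_rot"])
E
```

```text
[0.52590378 0.20840232 0.19964383] [ 4.65250826e-04  1.61540398e-01  9.86863693e-01 -2.12944940e-03]
```

View pics/w1.png

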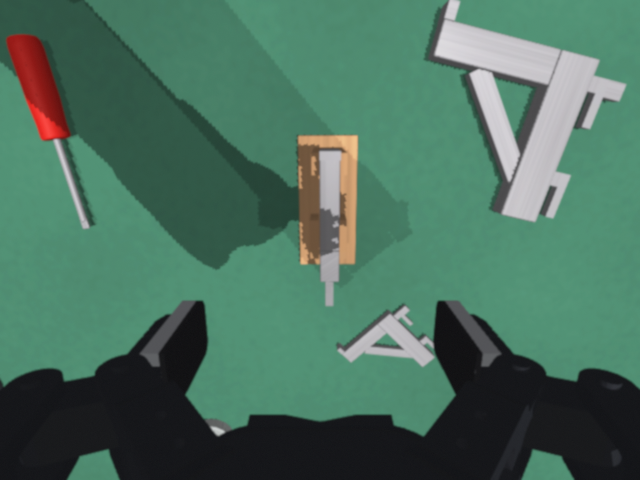

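The wrist view shows the bracket nearly vertical along column 330, with the lip end at row 152, the back edge at row 280 and the tail end at row 305. Next I'll measure it.

Run:
```python
from h import *
import pickle
s,f=pickle.load(open("w1.pkl","rb"))
im=f["img"];cv2.imwrite("pics/w1c.png",cv2.cvtColor(cv2.resize(im[130:310,285:375],None,fx=5,fy=3.3,interpolation=cv2.INTER_CUBIC),cv2.COLOR_RGB2BGR))
hsv=cv2.cvtColor(im,cv2.COLOR_RGB2HSV)
for v in (155,165,175,185,195,240,250,270,276,285,290,295,300):
    r=hsv[v,305:355,1];m=np.where(r<40)[0]+305;print(v,m.min() if len(m) else 0,m.max() if len(m) else 0,len(m))
A=wz(f,s,330,152,.123);B=wz(f,s,330.,280.5,.113);C=wz(f,s,329.5,305,.104)
print(A,B,C);d=B-A;print(np.degrees(np.arctan2(d[1],d[0])),np.hypot(*d[:2]))
q=s["ee_rot"];y=Ro.from_quat([q[1],q[2],q[3],q[0]]).as_matrix()[:,1];print("tooly",np.degrees(np.arctan2(y[1],y[0]))-90)
```

```text
155 319 340 22
165 319 339 21
175 320 339 20
185 320 339 20
195 320 339 20
240 320 338 19
250 320 338 19
270 320 338 19
276 320 338 19
285 325 332 8
290 325 332 8
295 325 332 8
300 325 332 8
[0.47558159 0.23186352 0.123     ] [0.56304531 0.20338342 0.113     ] [0.58573368 0.19572696 0.104     ]
-18.03637825901921 0.09198379281822491
tooly -18.592866531193437
```

View pics/w1c.png

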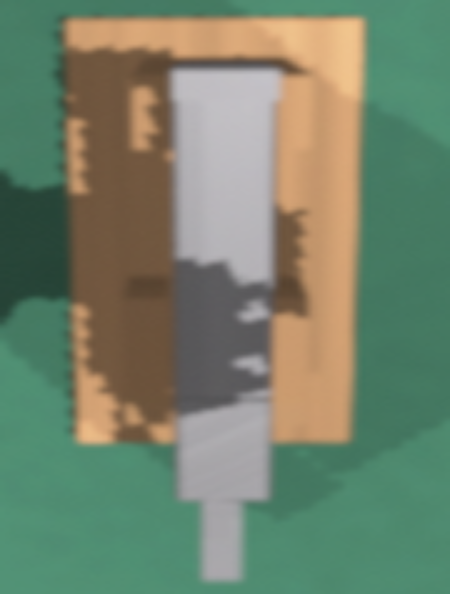

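Request:
{"api": "step_arm", "payload": {
  "steps": [
    {"travel":[-0.005,0.008,-0.03],"roll":0.5,"grip":1},
    {"travel":[-0.005,0.008,-0.06],"roll":0.5,"grip":1},
    {"travel":[-0.005,0.008,-0.09],"roll":0.5,"grip":0.5},
    {"travel":[-0.005,0.008,-0.111],"roll":0.5,"grip":0.3},
    {"travel":[-0.005,0.008,-0.111],"roll":0.5,"grip":0}
  ],
  "force": 50
}}

```text
time_s: 1.7
tcp_pos: [0.5152, 0.2192, 0.0835]
ee_rot: [-0.004, 0.155, 0.988, -0.004]
contact_force: [-0.9, -0.5, -0.4]
opening: 0.604
```

Run:
```python
from h import *
s=observe();f=grab_frame("wrist");save(f,"w2.png");print(s["tcp_pos"],s["contact_force"],s["opening"],s["ee_rot"])
```

```text
[0.51520346 0.2192229  0.08348237] [-0.94028662 -0.52741624 -0.35912865] 0.6038944343514414 [-0.00377755  0.15488938  0.9879166  -0.00397588]
```

View pics/w2.png

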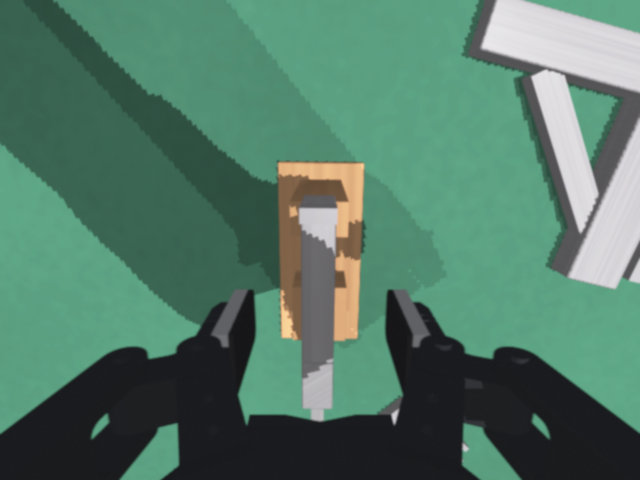

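The bracket is centred between the fingers at about column 318. I'll correct the pose and close.

Request:
{"api": "step_arm", "payload": {
  "steps": [
    {"travel":[0.005,-0.003,0.005],"roll":-0.5,"grip":0},
    {"travel":[0.005,-0.003,0.005],"roll":-0.5,"grip":-0.3},
    {"travel":[0.005,-0.003,0.005],"roll":-0.5,"grip":-0.5}
  ]
}}

```text
time_s: 2.0
tcp_pos: [0.5234, 0.2171, 0.0936]
ee_rot: [-0.001, 0.16, 0.987, -0.002]
contact_force: [-0.4, 0.2, 0.2]
opening: 0.256
```

Request:
{"api": "step_arm", "payload": {
  "steps": [
    {"travel":[0,0,0],"grip":-0.8},
    {"travel":[0,0,0],"grip":-1},
    {"travel":[0,0,0],"grip":-1},
    {"travel":[0,0,0],"grip":-1},
    {"travel":[0,0,0],"grip":-1}
  ],
  "force": 60
}}

```text
invalid input
```

Request:
{"api": "step_arm", "payload": {
  "steps": [
    {"travel":[-0.001,0,-0.005],"roll":0,"grip":-0.5},
    {"travel":[-0.001,0,-0.005],"roll":0,"grip":-0.8},
    {"travel":[-0.001,0,-0.005],"roll":0,"grip":-1},
    {"travel":[-0.001,0,-0.005],"roll":0,"grip":-1},
    {"travel":[-0.001,0,-0.005],"roll":0,"grip":-1}
  ],
  "force": 60
}}

```text
time_s: 2.42
tcp_pos: [0.5224, 0.2172, 0.0887]
ee_rot: [-0.001, 0.16, 0.987, -0.002]
contact_force: [-0.2, -1.8, -0.4]
opening: 0.0
```

Request:
{"api": "step_arm", "payload": {
  "steps": [
    {"travel":[0,0,0],"roll":0,"grip":-1},
    {"travel":[0,0,0],"roll":0,"grip":-1},
    {"travel":[0,0,0],"roll":0,"grip":-1}
  ],
  "force": 60
}}

```text
time_s: 2.67
tcp_pos: [0.5224, 0.2172, 0.0887]
ee_rot: [-0.001, 0.16, 0.987, -0.002]
contact_force: [0.3, 0.4, -0.2]
opening: -0.001
```

Run:
```python
from h import *
s=observe();print(s["tcp_pos"],s["contact_force"],s["ft_torque"],s["opening"],s["ee_rot"])
f=grab_frame("wrist");save(f,"w3.png")
```

```text
[0.52235247 0.2171722  0.08865961] [ 0.27215598  0.39495464 -0.18367407] [ 0.01705304  0.00798874 -0.00775717] -0.0012176231713197016 [-9.00567645e-04  1.59606007e-01  9.87178565e-01 -1.89541683e-03]
```

View pics/w3.png

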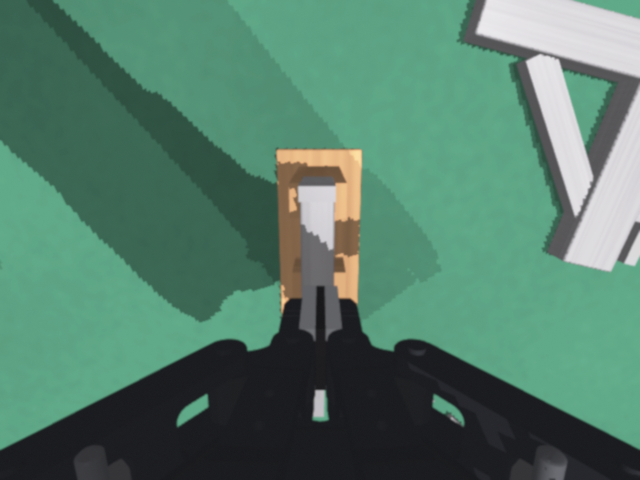

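Run:
```python
from h import *
f=grab_frame("scene");cv2.imwrite("pics/s3.png",cv2.cvtColor(cv2.resize(f["img"][230:350,340:460],None,fx=5,fy=5,interpolation=cv2.INTER_CUBIC),cv2.COLOR_RGB2BGR))
```

```text
(no output)
```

View pics/s3.png

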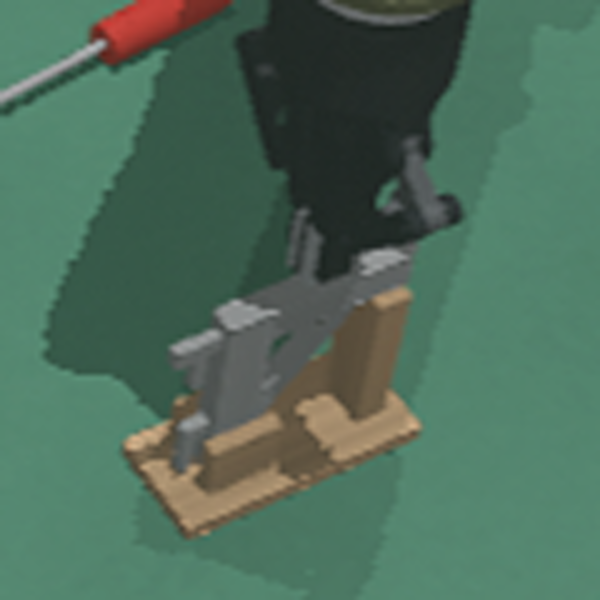

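The scene view shows the fingers straddling the arm, but the opening reads 0. A small test lift should settle it.

Request:
{"api": "step_arm", "payload": {
  "steps": [
    {"travel":[0,0,0.005],"roll":0,"grip":-1},
    {"travel":[0,0,0.01],"roll":0,"grip":-1},
    {"travel":[0,0,0.015],"roll":0,"grip":-1},
    {"travel":[0,0,0.015],"roll":0,"grip":-1}
  ]
}}

```text
time_s: 3.1
tcp_pos: [0.5232, 0.2175, 0.1053]
ee_rot: [0.0, 0.16, 0.987, -0.001]
contact_force: [0.7, -0.9, -0.4]
opening: -0.002
```

Run:
```python
from h import *
s=observe();print(s["tcp_pos"],s["contact_force"],s["ft_torque"],s["opening"])
f=grab_frame("scene");cv2.imwrite("pics/s4.png",cv2.cvtColor(cv2.resize(f["img"][230:350,340:460],None,fx=5,fy=5,interpolation=cv2.INTER_CUBIC),cv2.COLOR_RGB2BGR))
```

```text
[0.52322748 0.21752295 0.10530156] [ 0.70427843 -0.85160516 -0.37041249] [ 0.05128349 -0.03689402  0.00566978] -0.002449441601825783
```

View pics/s4.png

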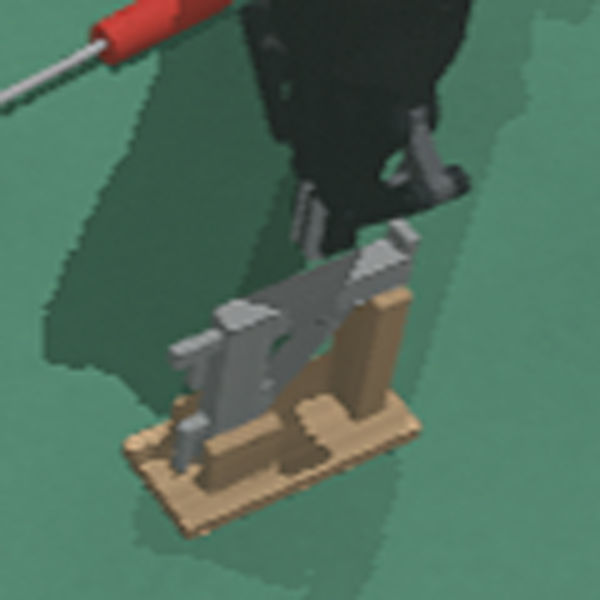

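Run:
```python
from h import *
import pickle
F=pickle.load(open("f0.pkl","rb"))
def pj(f,x):
    return cv2.projectPoints(np.array(x,float).reshape(1,3),f["rvec"],f["tvec"],np.array([[f["fx"],0,f["cx"]],[0,f["fy"],f["cy"]],[0,0,1]]),None)[0].ravel()
f=F["scene"]
s=observe();p=s["tcp_pos"]
u=pj(f,p);print("tip now scene",u,"in s4",(u-[340,230])*5)
u=pj(F["top"],p);print("top",u)
p3=[.5224,.2172,.0887];u=pj(f,p3);print("s3",(u-[340,230])*5)
t=grab_frame("top");cv2.imwrite("pics/t4.png",cv2.cvtColor(cv2.resize(t["img"][190:310,160:300],None,fx=5,fy=5,interpolation=cv2.INTER_CUBIC),cv2.COLOR_RGB2BGR))
```

```text
tip now scene [402.04227349 288.69836315] in s4 [310.21136746 293.49181577]
top [216.96640601 254.97599073]
s3 [305.72301945 316.73988284]
```

View pics/t4.png

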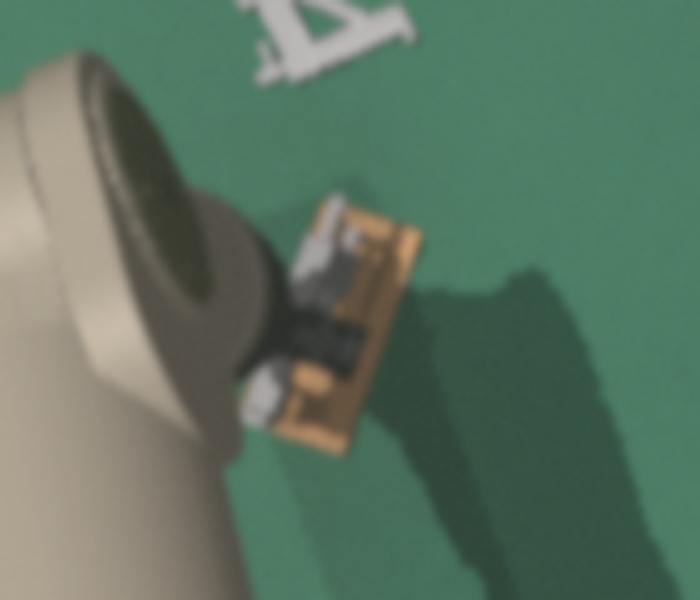

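Run:
```python
from h import *
import pickle
F=pickle.load(open("f0.pkl","rb"));s,f=pickle.load(open("w1.pkl","rb"))
T=F["top"]["img"];W=f["img"]
def red(im):
    h=cv2.cvtColor(im,cv2.COLOR_RGB2HSV);m=((h[...,1]>180)&((h[...,0]<8)|(h[...,0]>172))).astype(np.uint8)
    ys,xs=np.where(m);return cv2.minAreaRect(np.stack([xs,ys],1).astype(np.float32))
def grey(im,x0,y0,x1,y1,th=45):
    h=cv2.cvtColor(im,cv2.COLOR_RGB2HSV)[y0:y1,x0:x1];m=((h[...,1]<th)&(h[...,2]>110)).astype(np.uint8)
    c=max(cv2.findContours(m,cv2.RETR_EXTERNAL,cv2.CHAIN_APPROX_NONE)[0],key=cv2.contourArea)
    r=cv2.minAreaRect(c);return cv2.contourArea(c),(cv2.boxPoints(r)+[x0,y0]).round(1)
print(red(T));print(red(W))
print(grey(T,115,215,185,310));print(grey(W,425,0,640,230))
print(grey(T,200,175,246,212));print(grey(W,330,300,435,370))
print(red(F["scene"]["img"]))
cv2.imwrite("pics/cmp.png",cv2.cvtColor(np.hstack([cv2.resize(T[210:310,115:190],None,fx=5,fy=5,interpolation=cv2.INTER_CUBIC)[:480],cv2.resize(W[0:240,420:640],None,fx=1.8,fy=2)]),cv2.COLOR_RGB2BGR))
```

```text
((303.35595703125, 323.2920227050781), (6.708204746246338, 29.784427642822266), 10.304845809936523)
((38.25, 86.24998474121094), (113.20952606201172, 32.57145690917969), 71.56504821777344)
(1844.5, array([[117.8, 262.9],
       [154. , 218.6],
       [204.5, 259.7],
       [168.3, 304.1]]))
(17259.5, array([[379.5, 162.5],
       [449.5,  -3.6],
       [630.8,  72.8],
       [560.8, 238.9]]))
(473.5, array([[203.8, 181.9],
       [235.5, 172.3],
       [243.5, 199. ],
       [211.7, 208.5]]))
(2433.5, array([[336.4, 349.1],
       [405.3, 302.2],
       [440.6, 354.1],
       [371.7, 401. ]]))
((373.0234680175781, 228.01438903808594), (6.028801441192627, 26.176666259765625), 76.50426483154297)
```

View pics/cmp.png

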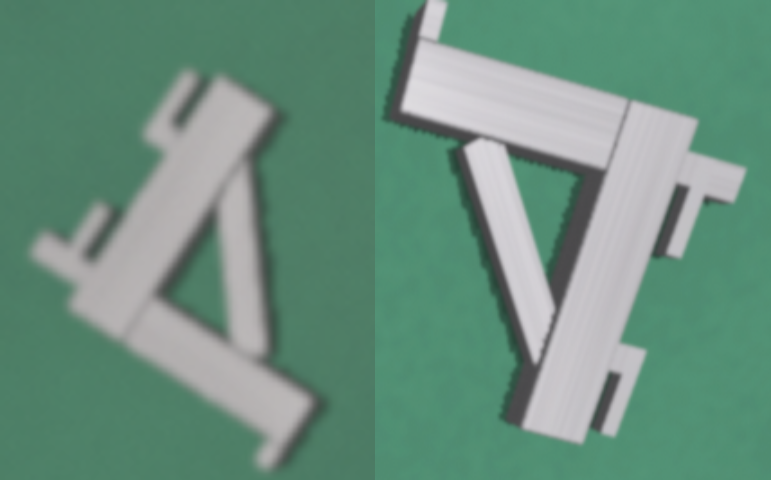

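Run:
```python
from h import *
import pickle
from scipy.optimize import least_squares
F=pickle.load(open("f0.pkl","rb"));s,f=pickle.load(open("w1.pkl","rb"))
t=[(70,308),(122,340),(220,78),(275,112)];w=[(697,122),(628,100),(585,443),(523,428)]
for zb in(.015,.02,.026):
    P=[onz(F["top"],115+x/5,210+y/5,zb) for x,y in t]+[onz(F["top"],303.36,323.3,.014)]
    U=[(420+(x-375)/1.8,y/2) for x,y in w]+[(38.25,86.25)]
    def r(d):
        out=[]
        for X,(u,v) in zip(P,U):
            o,di=wray(f,s,u,v);o=o+d;q=o+di*(X[2]-o[2])/di[2];out+=list((q-X)[:2])
        return out
    q=least_squares(r,[0,0,0]);print(zb,q.x.round(4),(np.array(q.fun)*1e3).round(1))
```

```text
0.015 [-0.0003 -0.0024 -0.004 ] [ 1.3 -0.8 -0.9 -1.9  0.6  0.8  1.   1.3 -1.9  0.7]
0.02 [ 0.0002 -0.0021 -0.0029] [ 1.6 -1.1 -0.5 -2.   0.1  1.   0.6  1.7 -1.7  0.3]
0.026 [ 0.0008 -0.0018 -0.0016] [ 1.9 -1.3  0.  -2.  -0.6  1.3  0.1  2.3 -1.6 -0.3]
```

Run:
```python
from h import *
f=grab_frame("scene");cv2.imwrite("pics/s5.png",cv2.cvtColor(cv2.resize(f["img"][225:315,365:455],None,fx=6.6,fy=6.6,interpolation=cv2.INTER_CUBIC),cv2.COLOR_RGB2BGR))
f=grab_frame("wrist");cv2.imwrite("pics/w5.png",cv2.cvtColor(cv2.resize(f["img"][230:480,170:470],None,fx=2.4,fy=2.4,interpolation=cv2.INTER_CUBIC),cv2.COLOR_RGB2BGR))
```

```text
(no output)
```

View pics/s5.png

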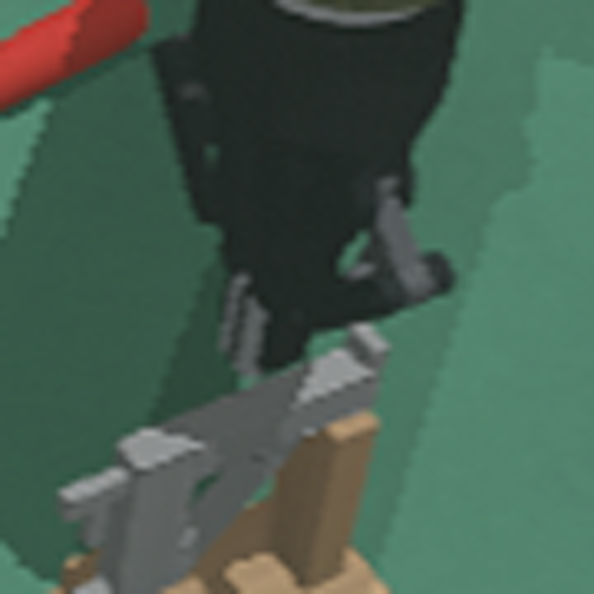

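View pics/w5.png

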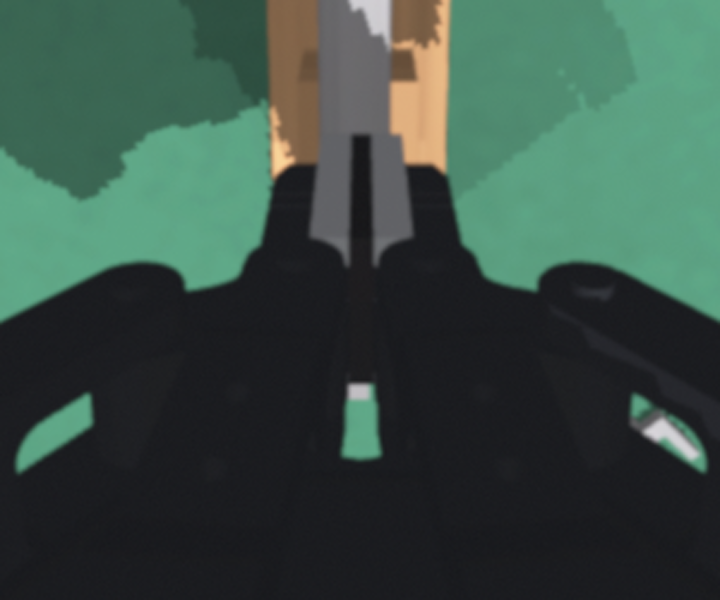

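The shut fingertips really sit about 25 mm above the reported TCP, so the fingers closed above the arm. I'll open them, go deeper and check.

Request:
{"api": "step_arm", "payload": {
  "steps": [
    {"travel":[0,0,0],"roll":0,"grip":0.2},
    {"travel":[0,0,0],"roll":0,"grip":0.2},
    {"travel":[0,0,0],"roll":0,"grip":0.2},
    {"travel":[-0.001,-0.001,-0.01],"roll":0,"grip":0.2},
    {"travel":[-0.001,-0.001,-0.02],"roll":0,"grip":0.2}
  ]
}}

```text
time_s: 3.72
tcp_pos: [0.5215, 0.2161, 0.0832]
ee_rot: [-0.001, 0.16, 0.987, -0.002]
contact_force: [-0.6, -0.3, -0.8]
opening: 0.601
```

Request:
{"api": "step_arm", "payload": {
  "steps": [
    {"travel":[0,0,-0.008],"roll":0,"grip":0.2},
    {"travel":[0,0,-0.016],"roll":0,"grip":0.2},
    {"travel":[0,0,-0.022],"roll":0,"grip":0.2},
    {"travel":[0,0,-0.022],"roll":0,"grip":0.2}
  ]
}}

```text
time_s: 4.05
tcp_pos: [0.5204, 0.2156, 0.0591]
ee_rot: [-0.002, 0.16, 0.987, -0.003]
contact_force: [-1.1, -0.4, -0.4]
opening: 0.6
```

Run:
```python
from h import *
s=observe();print(s["tcp_pos"],s["contact_force"],s["ft_torque"],s["opening"])
f=grab_frame("scene");A=cv2.resize(f["img"][225:315,365:455],None,fx=4.4,fy=4.4,interpolation=cv2.INTER_CUBIC)
f=grab_frame("wrist");B=cv2.resize(f["img"][230:480,170:470],None,fx=1.32,fy=1.584,interpolation=cv2.INTER_CUBIC)
cv2.imwrite("pics/m6.png",cv2.cvtColor(np.hstack([A,B]),cv2.COLOR_RGB2BGR))
```

```text
[0.52035855 0.21563924 0.05911467] [-1.11466894 -0.3997475  -0.38063827] [0.01149948 0.01123039 0.01240669] 0.5997758753736995
```

View pics/m6.png

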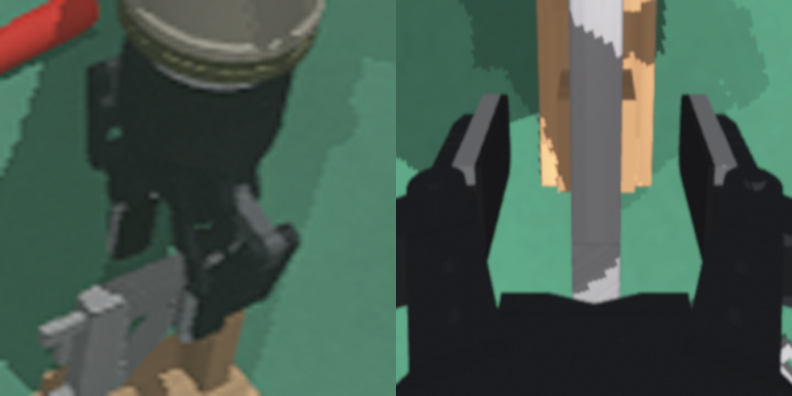

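Now the fingers straddle the arm at the right depth. Closing.

Request:
{"api": "step_arm", "payload": {
  "steps": [
    {"travel":[0,0,0.004],"roll":0,"grip":0},
    {"travel":[0,0,0.004],"roll":0,"grip":-0.5},
    {"travel":[0,0,0.004],"roll":0,"grip":-1},
    {"travel":[0,0,0.004],"roll":0,"grip":-1},
    {"travel":[0,0,0.004],"roll":0,"grip":-1}
  ],
  "force": 60
}}

```text
time_s: 4.57
tcp_pos: [0.5219, 0.2163, 0.0658]
ee_rot: [-0.0, 0.16, 0.987, -0.001]
contact_force: [-1.3, -1.2, 5.1]
opening: 0.148
```

Request:
{"api": "step_arm", "payload": {
  "steps": [
    {"travel":[0,0,0],"roll":0,"grip":-1},
    {"travel":[0,0,0],"roll":0,"grip":-1}
  ],
  "force": 60
}}

```text
time_s: 4.73
tcp_pos: [0.5218, 0.2163, 0.0658]
ee_rot: [-0.0, 0.16, 0.987, -0.001]
contact_force: [-0.2, -0.1, 0.8]
opening: 0.148
```

Run:
```python
from h import *
s=observe();print(s["tcp_pos"],s["contact_force"],s["ft_torque"],s["opening"])
f=grab_frame("scene");A=cv2.resize(f["img"][225:315,365:455],None,fx=4.4,fy=4.4,interpolation=cv2.INTER_CUBIC)
f=grab_frame("wrist");B=cv2.resize(f["img"][230:480,170:470],None,fx=1.32,fy=1.584,interpolation=cv2.INTER_CUBIC)
cv2.imwrite("pics/m7.png",cv2.cvtColor(np.hstack([A,B]),cv2.COLOR_RGB2BGR))
```

```text
[0.52184659 0.21630316 0.06579665] [-0.18972282 -0.07209992  0.84747564] [-0.02093944  0.22332373  0.04884681] 0.14833619279067062
```

View pics/m7.png

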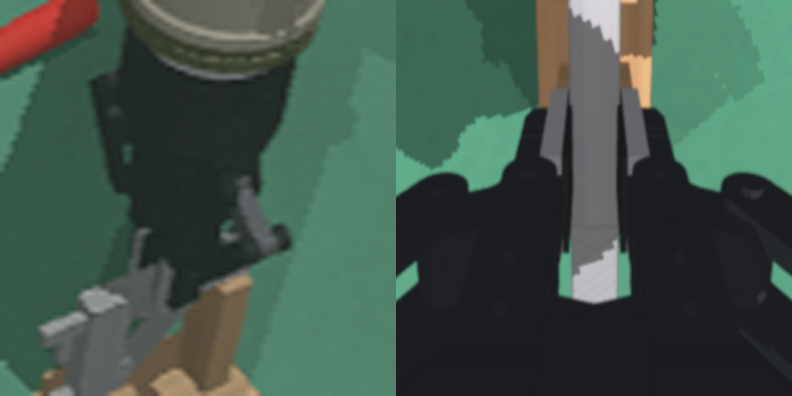

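Gripped, with the opening at 0.148. I'll lift it straight up.

Request:
{"api": "step_arm", "payload": {
  "steps": [
    {"travel":[0,0,0.01],"roll":0,"grip":-1},
    {"travel":[0,0,0.022],"roll":0,"grip":-1},
    {"travel":[0,0,0.034],"roll":0,"grip":-1},
    {"travel":[0,0,0.046],"roll":0,"grip":-1},
    {"travel":[0,0,0.058],"roll":0,"grip":-1}
  ],
  "force": 80
}}

```text
time_s: 5.25
tcp_pos: [0.5221, 0.2164, 0.1255]
ee_rot: [0.0, 0.16, 0.987, -0.001]
contact_force: [0.2, 1.2, -3.1]
opening: 0.135
```

Request:
{"api": "step_arm", "payload": {
  "steps": [
    {"travel":[0,0,0.014],"roll":0,"grip":-1},
    {"travel":[0,0,0.028],"roll":0,"grip":-1},
    {"travel":[0,0,0.028],"roll":0,"grip":-1},
    {"travel":[0,0,0.028],"roll":0,"grip":-1}
  ],
  "force": 80
}}

```text
time_s: 5.58
tcp_pos: [0.5227, 0.2166, 0.1547]
ee_rot: [0.001, 0.16, 0.987, -0.0]
contact_force: [-0.3, -0.3, -4.4]
opening: 0.135
```

Run:
```python
from h import *
import pickle
s=observe();print(s["tcp_pos"],s["contact_force"],s["ft_torque"],s["opening"],s["ee_rot"])
f=grab_frame("scene");A=cv2.resize(f["img"][210:330,340:460],None,fx=3.3,fy=3.3,interpolation=cv2.INTER_CUBIC)
w=grab_frame("wrist");B=cv2.resize(w["img"][200:450,170:470],None,fx=1.32,fy=1.584,interpolation=cv2.INTER_CUBIC)
cv2.imwrite("pics/m8.png",cv2.cvtColor(np.hstack([A,B]),cv2.COLOR_RGB2BGR));t=grab_frame("top")
pickle.dump((s,f,t,w),open("m8.pkl","wb"))
```

```text
[0.52271862 0.21664057 0.15474256] [-0.29662465 -0.32140465 -4.3795908 ] [ 0.03937853  0.09957722 -0.01205217] 0.13528986401662893 [ 1.05442867e-03  1.59679719e-01  9.87168260e-01 -3.18957571e-04]
```

View pics/m8.png

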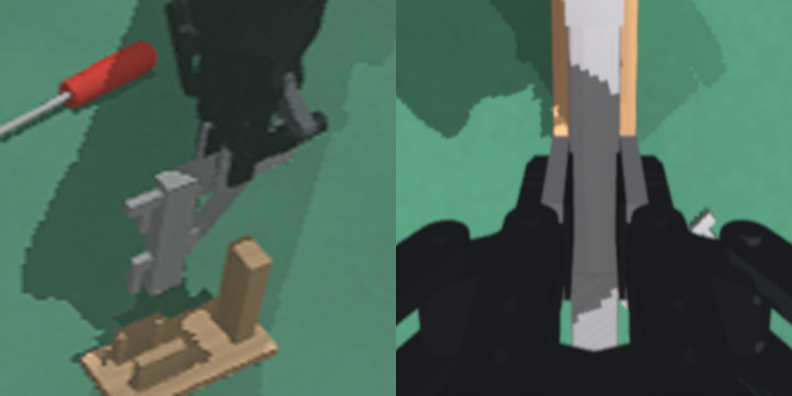

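Request:
{"api": "step_arm", "payload": {
  "steps": [
    {"travel":[-0.002,-0.03,0.005],"roll":1.6,"grip":-1},
    {"travel":[-0.005,-0.065,0.01],"roll":3.2,"grip":-1},
    {"travel":[-0.008,-0.1,0.01],"roll":4.8,"grip":-1},
    {"travel":[-0.011,-0.135,0.01],"roll":6.4,"grip":-1},
    {"travel":[-0.014,-0.17,0.01],"roll":8,"grip":-1}
  ]
}}

```text
time_s: 6.15
tcp_pos: [0.5064, 0.0445, 0.1616]
ee_rot: [-0.001, 0.09, 0.996, -0.002]
contact_force: [1.4, -0.2, -4.5]
opening: 0.135
```

Request:
{"api": "step_arm", "payload": {
  "steps": [
    {"travel":[-0.003,-0.035,0],"roll":0,"grip":-1},
    {"travel":[-0.006,-0.07,0],"roll":0,"grip":-1},
    {"travel":[-0.009,-0.105,0],"roll":0,"grip":-1},
    {"travel":[-0.012,-0.14,0],"roll":0,"grip":-1},
    {"travel":[-0.014,-0.17,0],"roll":0,"grip":-1}
  ]
}}

```text
time_s: 6.57
tcp_pos: [0.4911, -0.1281, 0.161]
ee_rot: [-0.002, 0.09, 0.996, -0.002]
contact_force: [0.1, 0.4, -3.6]
opening: 0.136
```

Run:
```python
from h import *
s=observe();q=s["ee_rot"];R=Ro.from_quat([q[1],q[2],q[3],q[0]]).as_matrix();x=-R[:,0];print(s["time_s"],s["tcp_pos"],np.degrees(np.arctan2(x[1],x[0])),R[:,2])
```

```text
6.5667 [ 0.49109694 -0.12813268  0.16097809] -10.366221291959775 [-0.00403317 -0.00381507 -0.99998459]
```

Request:
{"api": "step_arm", "payload": {
  "steps": [
    {"travel":[-0.002,-0.035,-0.01],"roll":0,"grip":-1},
    {"travel":[-0.003,-0.07,-0.02],"roll":0,"grip":-1},
    {"travel":[-0.004,-0.09,-0.03],"roll":0,"grip":-1},
    {"travel":[-0.004,-0.098,-0.037],"roll":0,"grip":-1},
    {"travel":[-0.004,-0.098,-0.037],"roll":0,"grip":-1}
  ]
}}

```text
time_s: 6.98
tcp_pos: [0.4849, -0.2282, 0.1217]
ee_rot: [-0.004, 0.092, 0.996, -0.002]
contact_force: [-0.2, 0.3, -4.4]
opening: 0.134
```

Request:
{"api": "step_arm", "payload": {
  "steps": [
    {"travel":[0,0,0],"roll":0,"grip":-1},
    {"travel":[0,0,0],"roll":0,"grip":-1}
  ]
}}

```text
time_s: 7.15
tcp_pos: [0.4848, -0.2267, 0.1211]
ee_rot: [-0.005, 0.092, 0.996, -0.002]
contact_force: [0.0, -0.1, -4.7]
opening: 0.139
```

Run:
```python
from h import *
import pickle
s=observe();print(s["tcp_pos"],s["contact_force"],s["ft_torque"],s["opening"],s["ee_rot"])
f=grab_frame("scene");t=grab_frame("top");w=grab_frame("wrist");pickle.dump((s,f,t,w),open("m9.pkl","wb"))
def cr(im,x0,y0,ww,hh,k,o):cv2.imwrite("pics/"+o,cv2.cvtColor(cv2.resize(im[y0:y0+hh,x0:x0+ww],None,fx=k,fy=k,interpolation=cv2.INTER_CUBIC),cv2.COLOR_RGB2BGR))
cr(f["img"],200,145,100,100,6,"s9.png");cr(t["img"],360,190,90,90,6,"t9.png");save(w,"w9.png")
```

```text
[ 0.48477197 -0.22672597  0.12114074] [ 0.04610414 -0.08511896 -4.71039001] [ 0.036667    0.09412443 -0.00447904] 0.13935967112405034 [-0.00462734  0.09170385  0.99577357 -0.00199514]
```

View pics/s9.png

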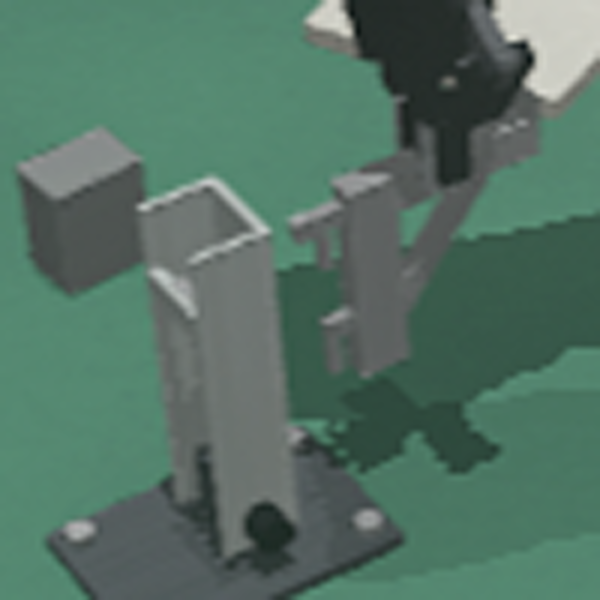

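View pics/t9.png

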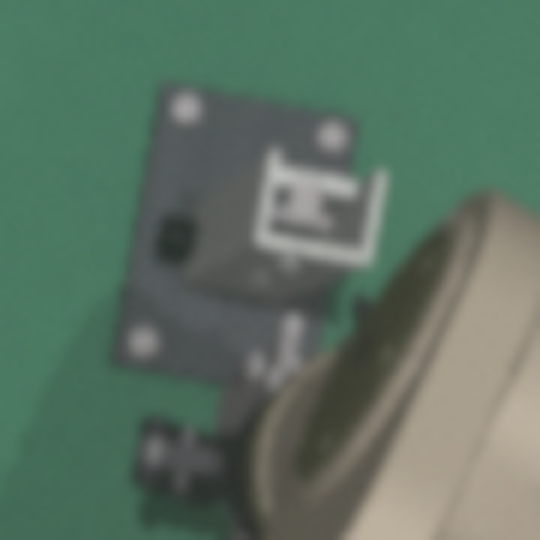

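View pics/w9.png

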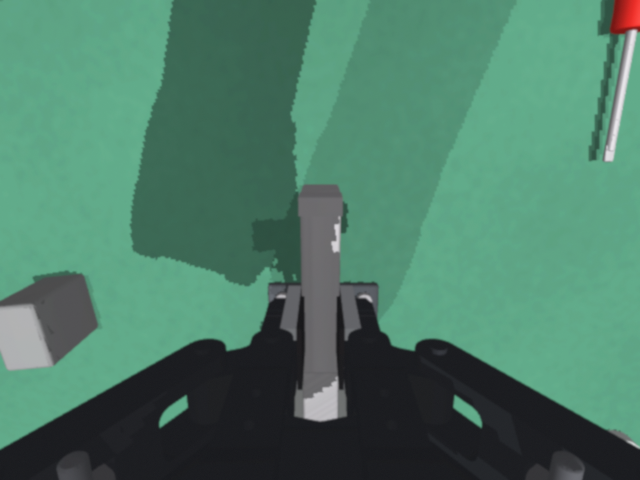

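Run:
```python
from h import *
import pickle
s,f,t,w=pickle.load(open("m9.pkl","rb"))
a=cv2.resize(w["img"][270:430,250:400],None,fx=4,fy=3.5,interpolation=cv2.INTER_CUBIC)
cv2.imwrite("pics/w9c.png",cv2.cvtColor(a,cv2.COLOR_RGB2BGR))
a=cv2.resize(t["img"][210:262,388:440],None,fx=11,fy=11,interpolation=cv2.INTER_CUBIC)
cv2.imwrite("pics/t9c.png",cv2.cvtColor(a,cv2.COLOR_RGB2BGR))
a=cv2.resize(f["img"][170:215,220:275],None,fx=12,fy=12,interpolation=cv2.INTER_CUBIC)
cv2.imwrite("pics/s9c.png",cv2.cvtColor(a,cv2.COLOR_RGB2BGR))
```

```text
(no output)
```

View pics/w9c.png

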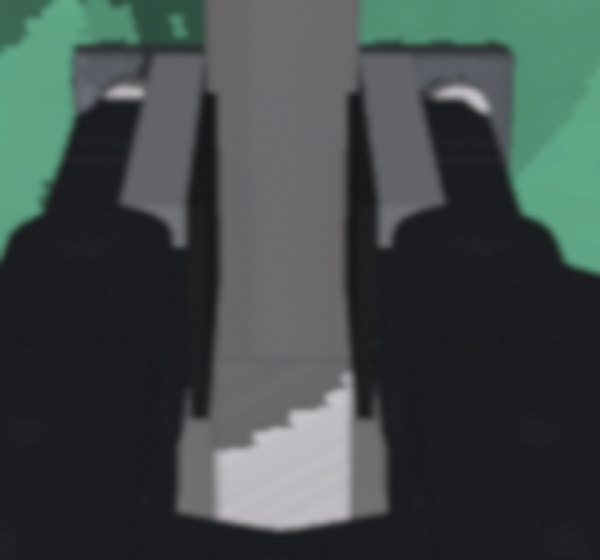

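View pics/t9c.png

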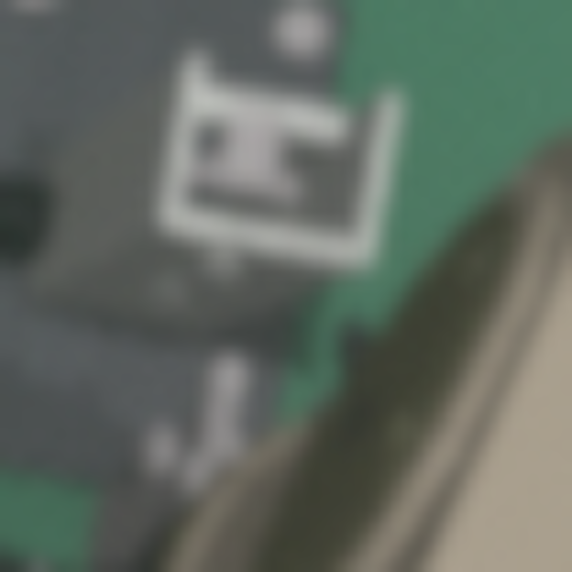

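View pics/s9c.png

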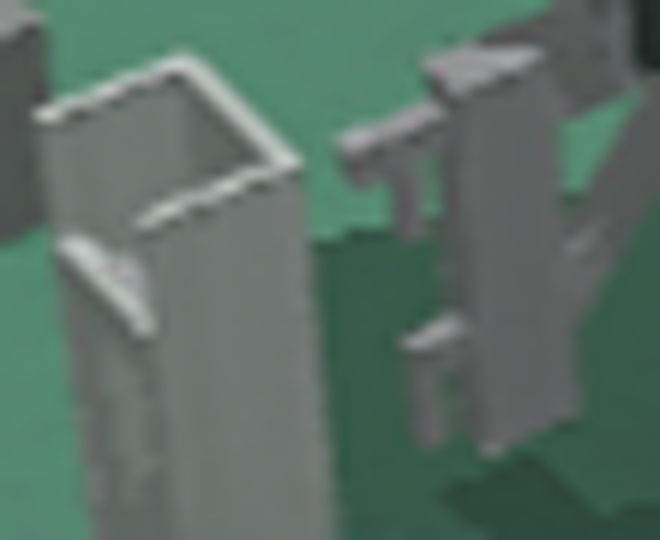

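Run:
```python
from h import *
import pickle
s,f,t,w=pickle.load(open("m9.pkl","rb"))
T=lambda x,y:(388+(x+.5)/11-.5,210+(y+.5)/11-.5)
S=lambda x,y:(220+(x+.5)/12-.5,170+(y+.5)/12-.5)
yaw=np.radians(-10.4);ex=np.array([np.cos(yaw),np.sin(yaw)]);ey=np.array([-ex[1],ex[0]])
O=np.array([.575,-.242])
def up(p):p=np.array(p)[:2]-O;return (p@ex*1e3).round(1),(p@ey*1e3).round(1)
for n,p,z in(("wL",(158,228),.178),("wR",(365,265),.178),("tail",(232,358),.16),("tailbase",(221,440),.16)):
    x=onz(t,*T(*p),z);print(n,x.round(4),up(x))
for n,a,b in(("wL",(300,160),(158,230)),("wR",(182,52),(368,265)),("tail",(343,143),(232,357))):
    x=tri(f,S(*a),t,T(*b));print("tri",n,x.round(4),up(x))
# wrist screws
for n,u,v in (("sl",250+125/4,270+93/3.5),("sr",250+458/4,270+96/3.5)):
    x=wz(w,s,u,v,.01);print(n,x.round(4),up(x))
q=s["ee_rot"];R=Ro.from_quat([q[1],q[2],q[3],q[0]]).as_matrix();x=-R[:,0];print(np.degrees(np.arctan2(x[1],x[0])),R[:,2],up(s["tcp_pos"]))
for n,u,v in (("armL",250+207/4,275),("armR",250+362/4,275),("barL",250+213/4,270+500/3.5),("barR",250+352/4,270+500/3.5)):
    x=wz(w,s,u,v,.168);print(n,x.round(4),up(x))
```

```text
wL [ 0.5794 -0.2193  0.178 ] (np.float64(0.2), np.float64(23.2))
wR [ 0.572  -0.2621  0.178 ] (np.float64(0.7), np.float64(-20.3))
tail [ 0.554  -0.2383  0.16  ] (np.float64(-21.3), np.float64(-0.2))
tailbase [ 0.5367 -0.2359  0.16  ] (np.float64(-38.8), np.float64(-0.9))
tri wL [ 0.5792 -0.2194  0.1794] (np.float64(0.1), np.float64(23.0))
tri wR [ 0.5726 -0.2632  0.1792] (np.float64(1.5), np.float64(-21.3))
tri tail [ 0.5542 -0.2384  0.1597] (np.float64(-21.1), np.float64(-0.2))
sl [ 0.5376 -0.2686  0.01  ] (np.float64(-32.0), np.float64(-33.0))
sr [ 0.5503 -0.2029  0.01  ] (np.float64(-31.3), np.float64(34.0))
-10.524628528356008 [-0.0095815  -0.00312473 -0.99994921] (np.float64(-91.5), np.float64(-1.3))
armL [ 0.4641 -0.2289  0.168 ] (np.float64(-111.5), np.float64(-7.1))
armR [ 0.4665 -0.2155  0.168 ] (np.float64(-111.5), np.float64(6.5))
barL [ 0.5208 -0.2396  0.168 ] (np.float64(-53.7), np.float64(-7.4))
barR [ 0.5233 -0.2261  0.168 ] (np.float64(-53.8), np.float64(6.3))
```

Request:
{"api": "step_arm", "payload": {
  "steps": [
    {"travel":[0.005,0,0.002],"roll":0,"grip":-1},
    {"travel":[0.01,-0.001,0.003],"roll":0,"grip":-1},
    {"travel":[0.015,-0.002,0.003],"roll":0,"grip":-1},
    {"travel":[0.017,-0.002,0.003],"roll":0,"grip":-1},
    {"travel":[0.017,-0.002,0.003],"roll":0,"grip":-1}
  ]
}}

```text
time_s: 7.72
tcp_pos: [0.5033, -0.2286, 0.125]
ee_rot: [-0.004, 0.091, 0.996, -0.002]
contact_force: [-0.3, -0.3, -3.9]
opening: 0.142
```

```bash
cat >> h.py <<'E'
def st():
    s=observe();q=s["ee_rot"];R=Ro.from_quat([q[1],q[2],q[3],q[0]]).as_matrix();x=-R[:,0]
    yaw=np.radians(-10.4);ex=np.array([np.cos(yaw),np.sin(yaw)]);ey=np.array([-ex[1],ex[0]])
    p=s["tcp_pos"];d=p[:2]-np.array([.575,-.242]);F=s["contact_force"]
    print("t",s["time_s"],"long",(d@ex*1e3).round(2),"lat",(d@ey*1e3).round(2),"z",(p[2]*1e3).round(2),"yaw",np.degrees(np.arctan2(x[1],x[0])).round(2),"tilt",R[:2,2].round(4),"F long/lat/z",(F[:2]@ex).round(2),(F[:2]@ey).round(2),F[2].round(2),"T",s["ft_torque"].round(2),"op",s["opening"].round(3))
E
python3 -c "from h import *;st()"
```

```text
Traceback (most recent call last):
  File "h.py", line 26, in st
    print("t",s["time_s"],"long",(d@ex*1e3).round(2),"lat",(d@ey*1e3).round(2),"z",(p[2]*1e3).round(2),"yaw",np.degrees(np.arctan2(x[1],x[0])).round(2),"tilt",R[:2,2].round(4),"F long/lat/z",(F[:2]@ex).round(2),(F[:2]@ey).round(2),F[2].round(2),"T",s["ft_torque"].round(2),"op",s["opening"].round(3))
                                                                                                                                                                                                                                                                                      ^^^^^^^^^^^^^^^^^^
AttributeError: 'float' object has no attribute 'round'
```

```bash
sed -i 's/s\["opening"\].round(3)/round(s["opening"],3)/' h.py
python3 -c "from h import *;st()"
```

```text
t 7.7167 long -72.92 lat 0.19 z 124.98 yaw -10.44 tilt [-0.0074 -0.0039] F long/lat/z -0.29 -0.31 -3.93 T [ 0.01  0.05 -0.03] op 0.142
```

Request:
{"api": "step_arm", "payload": {
  "steps": [
    {"travel":[0,0,-0.002],"roll":0,"grip":-1},
    {"travel":[0.002,0,-0.002],"roll":0,"grip":-1},
    {"travel":[0.004,-0.001,-0.002],"roll":0,"grip":-1},
    {"travel":[0.006,-0.001,-0.002],"roll":0,"grip":-1}
  ]
}}

```text
time_s: 8.05
tcp_pos: [0.5094, -0.2298, 0.1229]
ee_rot: [-0.004, 0.091, 0.996, -0.002]
contact_force: [-0.0, -0.0, -3.4]
opening: 0.139
```

```bash
python3 -c "from h import *;st()"
```

```text
t 8.05 long -66.73 lat 0.11 z 122.92 yaw -10.45 tilt [-0.0075 -0.0039] F long/lat/z -0.01 -0.02 -3.41 T [-0.02  0.06  0.  ] op 0.139
```

Request:
{"api": "step_arm", "payload": {
  "steps": [
    {"travel":[0.002,0,0],"roll":0,"grip":-1},
    {"travel":[0.004,-0.001,0],"roll":0,"grip":-1},
    {"travel":[0.006,-0.001,0],"roll":0,"grip":-1}
  ]
}}

```text
time_s: 8.3
tcp_pos: [0.5155, -0.2311, 0.1229]
ee_rot: [-0.004, 0.091, 0.996, -0.002]
contact_force: [-0.2, 1.2, -4.0]
opening: 0.135
```

```bash
python3 -c "from h import *;st()"
```

```text
t 8.3 long -60.44 lat -0.03 z 122.95 yaw -10.46 tilt [-0.0075 -0.004 ] F long/lat/z -0.44 1.13 -3.95 T [ 0.    0.03 -0.02] op 0.135
```

Request:
{"api": "step_arm", "payload": {
  "steps": [
    {"travel":[0.0015,0,0],"roll":0,"grip":-1},
    {"travel":[0.003,0,0],"roll":0,"grip":-1},
    {"travel":[0.004,0,0],"roll":0,"grip":-1}
  ]
}}

```text
time_s: 8.55
tcp_pos: [0.5183, -0.2312, 0.1227]
ee_rot: [-0.005, 0.091, 0.996, -0.002]
contact_force: [-8.5, 1.2, -0.1]
opening: 0.14
```

```bash
python3 -c "from h import *;st()"
```

```text
t 8.55 long -57.67 lat 0.41 z 122.67 yaw -10.5 tilt [-0.0101 -0.0035] F long/lat/z -8.55 -0.38 -0.13 T [ 0.27  1.81 -0.04] op 0.14
```

The bracket stopped with about 11 mm to go, so the lips are on the wall and it is too low. I'll back off 3 mm and go up 2 mm.

Request:
{"api": "step_arm", "payload": {
  "steps": [
    {"travel":[-0.002,0,0],"roll":0,"grip":-1},
    {"travel":[-0.004,0.0005,0.001],"roll":0,"grip":-1},
    {"travel":[-0.004,0.0005,0.002],"roll":0,"grip":-1},
    {"travel":[-0.004,0.0005,0.002],"roll":0,"grip":-1}
  ]
}}

```text
time_s: 8.88
tcp_pos: [0.5146, -0.2307, 0.1251]
ee_rot: [-0.004, 0.091, 0.996, -0.002]
contact_force: [0.4, -1.0, -3.8]
opening: 0.138
```

```bash
python3 -c "from h import *;st()"
```

```text
t 8.8833 long -61.4 lat 0.24 z 125.11 yaw -10.49 tilt [-0.0091 -0.0036] F long/lat/z 0.62 -0.89 -3.83 T [ 0.05  0.07 -0.02] op 0.138
```

Request:
{"api": "step_arm", "payload": {
  "steps": [
    {"travel":[0.002,0,0],"roll":0,"grip":-1},
    {"travel":[0.004,-0.001,0],"roll":0,"grip":-1},
    {"travel":[0.006,-0.001,0],"roll":0,"grip":-1}
  ]
}}

```text
time_s: 9.13
tcp_pos: [0.5211, -0.2318, 0.1252]
ee_rot: [-0.004, 0.091, 0.996, -0.002]
contact_force: [-0.4, -0.7, -3.7]
opening: 0.134
```

```bash
python3 -c "from h import *;st()"
```

```text
t 9.1333 long -54.89 lat 0.25 z 125.24 yaw -10.49 tilt [-0.0086 -0.0037] F long/lat/z -0.27 -0.72 -3.67 T [0.05 0.06 0.03] op 0.134
```

It went past the lips with no force. I'll keep going gently.

Request:
{"api": "step_arm", "payload": {
  "steps": [
    {"travel":[0.002,0,0],"roll":0,"grip":-1},
    {"travel":[0.0035,-0.0005,0],"roll":0,"grip":-1},
    {"travel":[0.005,-0.001,0],"roll":0,"grip":-1}
  ]
}}

```text
time_s: 9.38
tcp_pos: [0.5263, -0.2328, 0.1252]
ee_rot: [-0.004, 0.091, 0.996, -0.002]
contact_force: [0.5, -0.2, -3.3]
opening: 0.139
```

```bash
python3 -c "from h import *;st()"
```

```text
t 9.3833 long -49.51 lat 0.26 z 125.16 yaw -10.48 tilt [-0.0087 -0.0038] F long/lat/z 0.54 -0.1 -3.28 T [ 0.    0.02 -0.07] op 0.139
```

Request:
{"api": "step_arm", "payload": {
  "steps": [
    {"travel":[0.001,0,0],"roll":0,"grip":-1},
    {"travel":[0.002,0,0],"roll":0,"grip":-1},
    {"travel":[0.003,-0.0005,0],"roll":0,"grip":-1}
  ]
}}

```text
time_s: 9.63
tcp_pos: [0.5294, -0.2332, 0.1251]
ee_rot: [-0.004, 0.091, 0.996, -0.002]
contact_force: [-0.2, 0.3, -4.2]
opening: 0.136
```

```bash
python3 -c "from h import *;st()"
```

```text
t 9.6333 long -46.41 lat 0.44 z 125.07 yaw -10.47 tilt [-0.0088 -0.0037] F long/lat/z -0.26 0.3 -4.16 T [-0.01  0.07 -0.03] op 0.136
```

Request:
{"api": "step_arm", "payload": {
  "steps": [
    {"travel":[0.001,0,0],"roll":0,"grip":-1},
    {"travel":[0.002,0,0],"roll":0,"grip":-1},
    {"travel":[0.003,-0.0005,0],"roll":0,"grip":-1}
  ]
}}

```text
time_s: 9.88
tcp_pos: [0.5298, -0.2334, 0.1246]
ee_rot: [-0.007, 0.092, 0.996, -0.002]
contact_force: [-14.2, 4.6, 3.4]
opening: 0.14
```

Run:
```python
from h import *
st()
f=grab_frame("scene");A=cv2.resize(f["img"][155:215,210:270],None,fx=7,fy=7,interpolation=cv2.INTER_CUBIC)
t=grab_frame("top");B=cv2.resize(t["img"][205:260,385:440],None,fx=420/55,fy=420/55,interpolation=cv2.INTER_CUBIC)
cv2.imwrite("pics/m10.png",cv2.cvtColor(np.hstack([A,B[:420,:370]]),cv2.COLOR_RGB2BGR))
```

```text
t 9.8833 long -45.98 lat 0.26 z 124.62 yaw -10.53 tilt [-0.0139 -0.0019] F long/lat/z -14.75 1.94 3.39 T [0.97 2.93 0.05] op 0.14
```

View pics/m10.png

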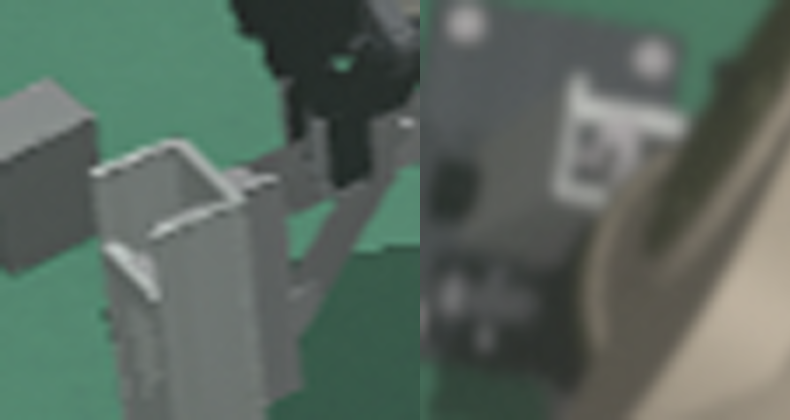

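The back face is against the front face, pushing at 15 N. I'll ease off, then lower onto the catch.

Request:
{"api": "step_arm", "payload": {
  "steps": [
    {"travel":[-0.001,0,0],"roll":0,"grip":-1},
    {"travel":[-0.001,0,0],"roll":0,"grip":-1},
    {"travel":[-0.001,0,-0.001],"roll":0,"grip":-1}
  ]
}}

```text
time_s: 10.23
tcp_pos: [0.5292, -0.2336, 0.1238]
ee_rot: [-0.006, 0.092, 0.996, -0.002]
contact_force: [1.5, 0.1, -4.1]
opening: 0.136
```

```bash
python3 -c "from h import *;st()"
```

```text
t 10.2333 long -46.55 lat 0.04 z 123.78 yaw -10.53 tilt [-0.0129 -0.0021] F long/lat/z 1.49 0.32 -4.12 T [-0.04  0.02 -0.  ] op 0.136
```

Request:
{"api": "step_arm", "payload": {
  "steps": [
    {"travel":[0,0,-0.001],"roll":0,"grip":-1},
    {"travel":[0,0,-0.002],"roll":0,"grip":-1},
    {"travel":[0,0,-0.003],"roll":0,"grip":-1}
  ]
}}

```text
time_s: 10.48
tcp_pos: [0.5297, -0.2336, 0.121]
ee_rot: [-0.006, 0.092, 0.996, -0.002]
contact_force: [-1.7, 0.0, 1.2]
opening: 0.143
```

```bash
python3 -c "from h import *;st()"
```

```text
t 10.4833 long -46.11 lat 0.07 z 121.01 yaw -10.52 tilt [-0.012  -0.0024] F long/lat/z -1.64 -0.29 1.16 T [ 0.06  0.02 -0.  ] op 0.143
```

It is resting on the catch. I'll go 1 mm further and release.

Request:
{"api": "step_arm", "payload": {
  "steps": [
    {"travel":[0,0,-0.001],"roll":0,"grip":-1},
    {"travel":[0,0,-0.001],"roll":0,"grip":-1}
  ]
}}

```text
time_s: 10.65
tcp_pos: [0.5297, -0.2337, 0.1207]
ee_rot: [-0.006, 0.092, 0.996, -0.002]
contact_force: [-3.0, 1.7, 3.0]
opening: 0.14
```

```bash
python3 -c "from h import *;st()"
```

```text
t 10.65 long -46.07 lat -0.01 z 120.66 yaw -10.52 tilt [-0.0116 -0.0023] F long/lat/z -3.28 1.14 3.05 T [ 0.27  0.65 -0.01] op 0.14
```

Request:
{"api": "step_arm", "payload": {
  "steps": [
    {"travel":[0,0,0],"roll":0,"grip":-0.6},
    {"travel":[0,0,0],"roll":0,"grip":-0.4},
    {"travel":[0,0,0],"roll":0,"grip":-0.2},
    {"travel":[0,0,0],"roll":0,"grip":-0.2}
  ]
}}

```text
time_s: 10.98
tcp_pos: [0.53, -0.2338, 0.1208]
ee_rot: [-0.005, 0.092, 0.996, -0.002]
contact_force: [-0.4, -0.3, -0.4]
opening: 0.404
```

Run:
```python
from h import *
st()
f=grab_frame("scene");A=cv2.resize(f["img"][145:230,200:285],None,fx=5,fy=5,interpolation=cv2.INTER_CUBIC)
w=grab_frame("wrist");B=cv2.resize(w["img"][180:430,200:440],None,fx=1.5,fy=1.7,interpolation=cv2.INTER_CUBIC)
cv2.imwrite("pics/m11.png",cv2.cvtColor(np.hstack([A,B]),cv2.COLOR_RGB2BGR))
```

```text
t 10.9833 long -45.76 lat -0.1 z 120.79 yaw -10.52 tilt [-0.011  -0.0025] F long/lat/z -0.37 -0.41 -0.36 T [ 0.03 -0.03  0.02] op 0.404
```

View pics/m11.png

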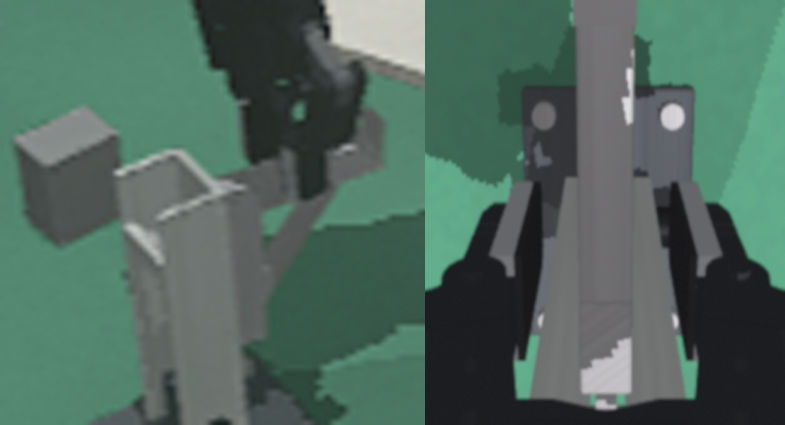

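It's released and hanging. I'll rise, shut the fingers and move over the press point.

Request:
{"api": "step_arm", "payload": {
  "steps": [
    {"travel":[0,0,0.015],"roll":0,"grip":-0.2},
    {"travel":[0,0,0.035],"roll":0,"grip":-0.2},
    {"travel":[0,0,0.055],"roll":0,"grip":-0.2},
    {"travel":[0,0,0.07],"roll":0,"grip":-0.6},
    {"travel":[0,0,0.07],"roll":0,"grip":-1}
  ]
}}

```text
time_s: 11.5
tcp_pos: [0.5315, -0.2347, 0.1942]
ee_rot: [-0.003, 0.092, 0.996, -0.002]
contact_force: [0.4, -1.1, 0.2]
opening: 0.122
```

Request:
{"api": "step_arm", "payload": {
  "steps": [
    {"travel":[0.015,-0.0025,0],"roll":0,"grip":-1},
    {"travel":[0.029,-0.005,0],"roll":0,"grip":-1},
    {"travel":[0.029,-0.005,0],"roll":0,"grip":-1}
  ]
}}

```text
time_s: 11.75
tcp_pos: [0.5622, -0.239, 0.1933]
ee_rot: [-0.003, 0.091, 0.996, -0.002]
contact_force: [-0.1, -0.0, -0.9]
opening: -0.001
```

Run:
```python
from h import *
st()
f=grab_frame("scene");A=cv2.resize(f["img"][125:230,185:290],None,fx=4,fy=4,interpolation=cv2.INTER_CUBIC)
w=grab_frame("wrist");B=cv2.resize(w["img"][180:430,200:440],None,fx=1.5,fy=1.68,interpolation=cv2.INTER_CUBIC)
cv2.imwrite("pics/m12.png",cv2.cvtColor(np.hstack([A,B]),cv2.COLOR_RGB2BGR))
```

```text
t 11.75 long -13.09 lat 0.62 z 193.27 yaw -10.43 tilt [-0.0059 -0.0041] F long/lat/z -0.08 -0.05 -0.93 T [ 0.02 -0.   -0.07] op -0.001
```

View pics/m12.png

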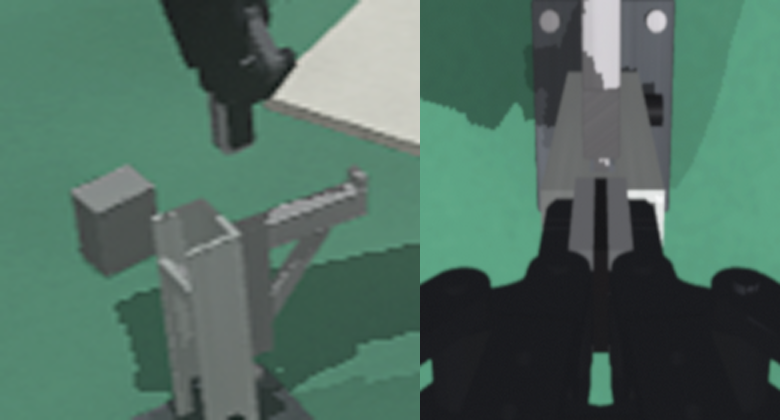

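Run:
```python
from h import *
s=observe();w=grab_frame("wrist")
yaw=np.radians(-10.4);ex=np.array([np.cos(yaw),np.sin(yaw)])
L=lambda x:((x[:2]-np.array([.575,-.242]))@ex*1e3).round(1)
for z in(.195,.205,.215,.22,.225): print(z,"tip near edge",L(wz(w,s,320,286,z)))
for v in(292,294,296): print("uprt top edge",v,L(wz(w,s,280,v,.179)))
print("bar back/front?",L(wz(w,s,320,180+162/1.68,.167)),L(wz(w,s,320,180+85/1.68,.167)))
```

```text
0.195 tip near edge -12.1
0.205 tip near edge -16.3
0.215 tip near edge -20.5
0.22 tip near edge -22.6
0.225 tip near edge -24.7
uprt top edge 292 -1.9
uprt top edge 294 -0.7
uprt top edge 296 0.4
bar back/front? -6.0 -32.3
```

Request:
{"api": "step_arm", "payload": {
  "steps": [
    {"travel":[-0.005,0.001,-0.01],"roll":0,"grip":-1},
    {"travel":[-0.005,0.001,-0.02],"roll":0,"grip":-1},
    {"travel":[-0.005,0.001,-0.03],"roll":0,"grip":-1},
    {"travel":[-0.005,0.001,-0.037],"roll":0,"grip":-1},
    {"travel":[-0.005,0.001,-0.037],"roll":0,"grip":-1}
  ]
}}

```text
time_s: 12.32
tcp_pos: [0.5536, -0.2381, 0.1541]
ee_rot: [-0.005, 0.092, 0.996, -0.002]
contact_force: [-0.2, 0.6, -0.6]
opening: 0.0
```

Run:
```python
from h import *
st()
f=grab_frame("scene");A=cv2.resize(f["img"][125:230,185:290],None,fx=5,fy=5,interpolation=cv2.INTER_CUBIC)
cv2.imwrite("pics/m13.png",cv2.cvtColor(A,cv2.COLOR_RGB2BGR))
```

```text
t 12.3167 long -21.77 lat -0.01 z 154.07 yaw -10.54 tilt [-0.0108 -0.0028] F long/lat/z -0.28 0.59 -0.57 T [0.04 0.   0.01] op 0.0
```

View pics/m13.png

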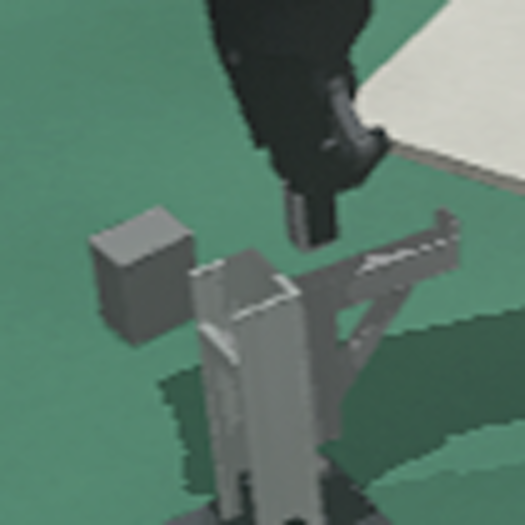

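Request:
{"api": "step_arm", "payload": {
  "steps": [
    {"travel":[0.003,-0.0005,-0.003],"roll":0,"grip":-1},
    {"travel":[0.003,-0.0005,-0.006],"roll":0,"grip":-1},
    {"travel":[0.003,-0.0005,-0.009],"roll":0,"grip":-1}
  ]
}}

```text
time_s: 12.62
tcp_pos: [0.5575, -0.2389, 0.1461]
ee_rot: [-0.004, 0.092, 0.996, -0.002]
contact_force: [-0.6, 0.1, -0.8]
opening: -0.001
```

```bash
python3 -c "from h import *;st()"
```

```text
t 12.6167 long -17.78 lat -0.13 z 146.12 yaw -10.53 tilt [-0.0092 -0.0036] F long/lat/z -0.58 0.03 -0.84 T [ 0.03  0.   -0.04] op -0.001
```

Request:
{"api": "step_arm", "payload": {
  "steps": [
    {"travel":[0,0,-0.002],"roll":0,"grip":-1},
    {"travel":[0,0,-0.004],"roll":0,"grip":-1}
  ]
}}

```text
time_s: 12.78
tcp_pos: [0.5576, -0.2389, 0.1419]
ee_rot: [-0.004, 0.092, 0.996, -0.002]
contact_force: [-0.2, -0.2, -0.7]
opening: 0.004
```

Request:
{"api": "step_arm", "payload": {
  "steps": [
    {"travel":[0,0,-0.0015],"roll":0,"grip":-1},
    {"travel":[0,0,-0.003],"roll":0,"grip":-1}
  ]
}}

```text
time_s: 12.95
tcp_pos: [0.5576, -0.239, 0.1388]
ee_rot: [-0.004, 0.092, 0.996, -0.002]
contact_force: [-1.5, 0.0, 0.1]
opening: -0.004
```

Request:
{"api": "step_arm", "payload": {
  "steps": [
    {"travel":[0,0,-0.001],"roll":0,"grip":-1},
    {"travel":[0,0,-0.002],"roll":0,"grip":-1}
  ]
}}

```text
time_s: 13.12
tcp_pos: [0.5576, -0.239, 0.1368]
ee_rot: [-0.004, 0.092, 0.996, -0.002]
contact_force: [-0.8, 0.7, -0.6]
opening: -0.002
```

```bash
python3 -c "from h import *;st()"
```

```text
t 13.1167 long -17.67 lat -0.18 z 136.75 yaw -10.53 tilt [-0.009  -0.0037] F long/lat/z -0.95 0.52 -0.57 T [-0.04  0.02 -0.  ] op -0.002
```

Request:
{"api": "step_arm", "payload": {
  "steps": [
    {"travel":[0,0,-0.001],"roll":0,"grip":-1},
    {"travel":[0,0,-0.002],"roll":0,"grip":-1}
  ]
}}

```text
time_s: 13.28
tcp_pos: [0.5576, -0.239, 0.1347]
ee_rot: [-0.004, 0.092, 0.996, -0.002]
contact_force: [-0.3, 0.4, 0.5]
opening: 0.003
```

Run:
```python
from h import *
st()
f=grab_frame("scene");A=cv2.resize(f["img"][125:230,185:290],None,fx=5,fy=5,interpolation=cv2.INTER_CUBIC)
cv2.imwrite("pics/m14.png",cv2.cvtColor(A,cv2.COLOR_RGB2BGR))
```

```text
t 13.2833 long -17.65 lat -0.19 z 134.72 yaw -10.53 tilt [-0.0089 -0.0037] F long/lat/z -0.38 0.34 0.5 T [-0.   -0.03  0.05] op 0.003
```

View pics/m14.png

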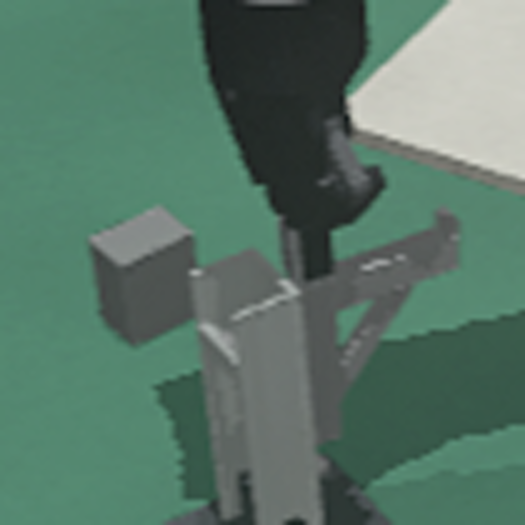

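Request:
{"api": "step_arm", "payload": {
  "steps": [
    {"travel":[0,0,-0.001],"roll":0,"grip":-1},
    {"travel":[0,0,-0.002],"roll":0,"grip":-1}
  ]
}}

```text
time_s: 13.5
tcp_pos: [0.5577, -0.239, 0.1328]
ee_rot: [-0.004, 0.092, 0.996, -0.002]
contact_force: [-1.3, 0.7, 7.3]
opening: 0.001
```

```bash
python3 -c "from h import *;st()"
```

```text
t 13.5 long -17.51 lat -0.21 z 132.82 yaw -10.53 tilt [-0.0085 -0.0038] F long/lat/z -1.39 0.46 7.3 T [0.13 0.32 0.04] op 0.001
```

Contact at 133 mm. I'll press down in small steps.

Request:
{"api": "step_arm", "payload": {
  "steps": [
    {"travel":[0,0,-0.001],"roll":0,"grip":-1},
    {"travel":[0,0,-0.002],"roll":0,"grip":-1}
  ]
}}

```text
time_s: 13.67
tcp_pos: [0.5578, -0.2393, 0.1316]
ee_rot: [-0.004, 0.092, 0.996, -0.002]
contact_force: [-2.7, 0.8, 6.5]
opening: 0.0
```

Request:
{"api": "step_arm", "payload": {
  "steps": [
    {"travel":[0,0,-0.001],"roll":0,"grip":-1},
    {"travel":[0,0,-0.002],"roll":0,"grip":-1}
  ]
}}

```text
time_s: 13.83
tcp_pos: [0.5578, -0.2396, 0.1305]
ee_rot: [-0.003, 0.092, 0.996, -0.002]
contact_force: [-2.8, 1.0, 6.4]
opening: -0.002
```

Request:
{"api": "step_arm", "payload": {
  "steps": [
    {"travel":[0,0,-0.001],"roll":0,"grip":-1},
    {"travel":[0,0,-0.002],"roll":0,"grip":-1},
    {"travel":[0,0,-0.003],"roll":0,"grip":-1}
  ]
}}

```text
time_s: 14.08
tcp_pos: [0.5578, -0.2398, 0.1284]
ee_rot: [-0.003, 0.092, 0.996, -0.002]
contact_force: [-2.8, 1.3, 6.2]
opening: -0.001
```

Request:
{"api": "step_arm", "payload": {
  "steps": [
    {"travel":[0,0,-0.001],"roll":0,"grip":-1},
    {"travel":[0,0,-0.002],"roll":0,"grip":-1},
    {"travel":[0,0,-0.003],"roll":0,"grip":-1}
  ]
}}

```text
time_s: 14.33
tcp_pos: [0.5578, -0.2401, 0.1262]
ee_rot: [-0.003, 0.092, 0.996, -0.002]
contact_force: [-3.4, 0.5, 5.1]
opening: -0.002
```

```bash
python3 -c "from h import *;st()"
```

```text
t 14.3333 long -17.24 lat -1.2 z 126.16 yaw -10.58 tilt [-0.0058 -0.0043] F long/lat/z -3.44 -0.08 5.15 T [0.19 0.49 0.02] op -0.002
```

Run:
```python
from h import *
f=grab_frame("scene");A=cv2.resize(f["img"][125:230,185:290],None,fx=4,fy=4,interpolation=cv2.INTER_CUBIC)
w=grab_frame("wrist");B=cv2.resize(w["img"][180:430,200:440],None,fx=1.5,fy=1.68,interpolation=cv2.INTER_CUBIC)
cv2.imwrite("pics/m15.png",cv2.cvtColor(np.hstack([A,B]),cv2.COLOR_RGB2BGR))
```

```text
(no output)
```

View pics/m15.png

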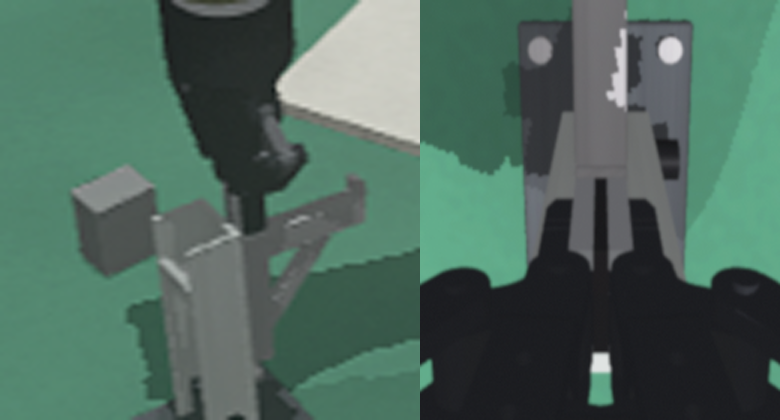

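The fingertips are centred on the bar and the bracket is following. I'll continue.

Request:
{"api": "step_arm", "payload": {
  "steps": [
    {"travel":[0,0.0005,-0.0015],"roll":0,"grip":-1},
    {"travel":[0,0.0005,-0.003],"roll":0,"grip":-1},
    {"travel":[0,0.0005,-0.004],"roll":0,"grip":-1}
  ]
}}

```text
time_s: 14.68
tcp_pos: [0.5581, -0.2399, 0.1226]
ee_rot: [-0.002, 0.092, 0.996, -0.003]
contact_force: [-1.3, 0.6, 6.0]
opening: -0.002
```

Request:
{"api": "step_arm", "payload": {
  "steps": [
    {"travel":[0,0.0005,-0.001],"roll":0,"grip":-1},
    {"travel":[0,0.0005,-0.002],"roll":0,"grip":-1},
    {"travel":[0,0.0005,-0.003],"roll":0,"grip":-1}
  ]
}}

```text
time_s: 14.93
tcp_pos: [0.5583, -0.2397, 0.1203]
ee_rot: [-0.002, 0.092, 0.996, -0.003]
contact_force: [-1.5, 1.2, 5.4]
opening: 0.001
```

```bash
python3 -c "from h import *;st()"
```

```text
t 14.9333 long -16.84 lat -0.73 z 120.26 yaw -10.6 tilt [-0.004 -0.005] F long/lat/z -1.72 0.87 5.39 T [0.04 0.41 0.01] op 0.001
```

Request:
{"api": "step_arm", "payload": {
  "steps": [
    {"travel":[0,0,-0.001],"roll":0,"grip":-1},
    {"travel":[0,0,-0.002],"roll":0,"grip":-1}
  ]
}}

```text
time_s: 15.1
tcp_pos: [0.5584, -0.2399, 0.1189]
ee_rot: [-0.001, 0.093, 0.996, -0.003]
contact_force: [-1.9, -0.2, 5.7]
opening: -0.001
```

Request:
{"api": "step_arm", "payload": {
  "steps": [
    {"travel":[0,0,-0.001],"roll":0,"grip":-1},
    {"travel":[0,0,-0.002],"roll":0,"grip":-1}
  ]
}}

```text
time_s: 15.27
tcp_pos: [0.5585, -0.24, 0.1171]
ee_rot: [-0.001, 0.093, 0.996, -0.003]
contact_force: [-0.8, 0.6, 0.8]
opening: -0.002
```

```bash
python3 -c "from h import *;st()"
```

```text
t 15.2667 long -16.6 lat -1.06 z 117.1 yaw -10.63 tilt [-0.0028 -0.0054] F long/lat/z -0.89 0.41 0.77 T [-0.04 -0.05  0.  ] op -0.002
```

The force dropped, which probably means the catch snapped. I'll press on to feel the bottom.

Request:
{"api": "step_arm", "payload": {
  "steps": [
    {"travel":[0,0,-0.001],"roll":0,"grip":-1},
    {"travel":[0,0,-0.002],"roll":0,"grip":-1}
  ]
}}

```text
time_s: 15.43
tcp_pos: [0.5588, -0.2403, 0.1166]
ee_rot: [-0.0, 0.093, 0.996, -0.003]
contact_force: [-6.5, 3.4, 19.6]
opening: -0.004
```

```bash
python3 -c "from h import *;st()"
```

```text
t 15.4333 long -16.26 lat -1.3 z 116.58 yaw -10.63 tilt [-0.0015 -0.0055] F long/lat/z -7.04 2.15 19.56 T [ 0.67  1.59 -0.  ] op -0.004
```

It bottomed at 116.6 mm with 20 N. I'll retract and check.

Request:
{"api": "step_arm", "payload": {
  "steps": [
    {"travel":[-0.001,0,0.005],"roll":0,"grip":-1},
    {"travel":[-0.002,0,0.025],"roll":0,"grip":-1},
    {"travel":[-0.003,0,0.05],"roll":0,"grip":-1},
    {"travel":[-0.004,0,0.08],"roll":0,"grip":-1},
    {"travel":[-0.005,0,0.11],"roll":0,"grip":-1}
  ]
}}

```text
time_s: 15.85
tcp_pos: [0.5533, -0.2401, 0.2272]
ee_rot: [-0.001, 0.093, 0.996, -0.003]
contact_force: [1.5, -0.3, 0.7]
opening: 0.001
```

Request:
{"api": "step_arm", "payload": {
  "steps": [
    {"travel":[-0.03,0.03,0.01],"roll":0,"grip":-1},
    {"travel":[-0.05,0.065,0.01],"roll":0,"grip":-1},
    {"travel":[-0.05,0.1,0.01],"roll":0,"grip":-1},
    {"travel":[-0.05,0.135,0.01],"roll":0,"grip":-1},
    {"travel":[-0.05,0.17,0.01],"roll":0,"grip":-1}
  ]
}}

```text
time_s: 16.27
tcp_pos: [0.5028, -0.0686, 0.2374]
ee_rot: [-0.001, 0.093, 0.996, -0.002]
contact_force: [1.3, 0.5, 0.4]
opening: -0.004
```

Request:
{"api": "step_arm", "payload": {
  "steps": [
    {"travel":[0,0,0],"roll":0,"grip":-1},
    {"travel":[0,0,0],"roll":0,"grip":-1},
    {"travel":[0,0,0],"roll":0,"grip":-1}
  ]
}}

```text
time_s: 16.52
tcp_pos: [0.5027, -0.069, 0.2374]
ee_rot: [-0.001, 0.093, 0.996, -0.003]
contact_force: [0.3, -0.0, -0.0]
opening: 0.001
```

Run:
```python
from h import *
import pickle
st()
f=grab_frame("scene");A=cv2.resize(f["img"][150:240,190:280],None,fx=4.6,fy=4.6,interpolation=cv2.INTER_CUBIC)
t=grab_frame("top");B=cv2.resize(t["img"][190:272,365:440],None,fx=414/82,fy=414/82,interpolation=cv2.INTER_CUBIC)[:414]
cv2.imwrite("pics/m16.png",cv2.cvtColor(np.hstack([A,B]),cv2.COLOR_RGB2BGR));save(f,"sEnd.png");pickle.dump((f,t),open("m16.pkl","wb"))
```

```text
t 16.5167 long -102.3 lat 157.12 z 237.41 yaw -10.64 tilt [-0.0018 -0.0052] F long/lat/z 0.28 0.03 -0.03 T [0.02 0.01 0.03] op 0.001
```

View pics/m16.png

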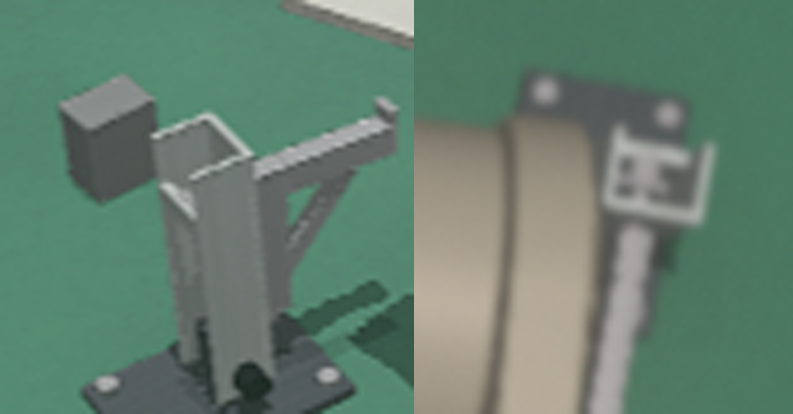

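View pics/sEnd.png

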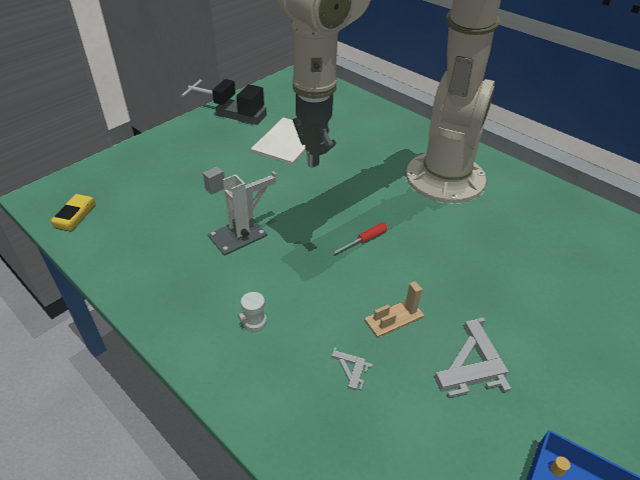

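In the scene view the catch bar is at (225,190)–(232,197), where it started, so it is fully out. The bracket is upright and flush, and the bystanders look unmoved. Handing in.

```bash
python3 -c "
from h import *
print(hand_in())"
```

```text
the job is handed in; nothing more can be done
None
```

The bracket is hooked into both slots, pressed to the bottom and locked by the catch. I handed the job in at about 16.5 s of the 64 s; no verdict was reported.

**What I did**
- I lifted the middle-sized bracket out of its rest.
- The first try at the slots was too low: the lips met the wall with about 11 mm to go, at about 9 N. I backed off, went up about 2.4 mm, and the lugs passed until the faces met at about 15 N.
- I lowered it onto the catch, released it, and pressed down over the bar with shut fingertips.

**Last checks**
- **Press:** it took about 5–7 N. The force then fell to about 1 N as the catch snapped, and rose to about 20 N at the hard stop, 16–17 mm below first contact.
- **Catch:** in the scene view it is back where it started. The bracket looks upright and flush with the upright.
- **Other things:** by eye, the screwdriver, transmitter and relay have not moved. The gripper is clear and reads no force.

**What disagreed**
- **Fingertips:** the shut fingertips sit about 25 mm higher than the reported TCP suggests. My first grasp closed in the air above the arm, and I repeated it lower.
- **Cameras and arm:** the camera and arm estimates differed by 1–3 mm.
- **Not measured:** I judged the final height and catch position from press travel, force and pictures.

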